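# Press the retaining push nut onto a tube mixer's spindle

### The job

The tube mixer's rotor is held on its spindle by a toothed push nut, and the nut has come off for cleaning. Lay the nut from the blue mat on the spindle's rounded end, flange down as it lies, then press it straight down with the hollow hand pusher until it is fully home: the rotor pushed right down on its wave spring and held there. Stop as soon as the resistance rises sharply, well short of 30 N, because the gearbox under the spindle is delicate; then stand the pusher upright on the worktop again and leave the bottles and the timer where they are.

Things in the scene. Friction and masses are not known exactly. Their poses are not given: they have to be found in the camera images.
- push_nut: Brass push nut lying flange down on the blue mat (3 mm thick), 10 mm high, 38 g: flange 28 mm diameter, 3 mm thick; above it a round collar 22 mm diameter (3 to 10 mm height), the place to grip; open bore. Origin: centre of the underside, z up its axis. Hanging loosely on the spindle's end its origin is 9 mm below the spindle's tip; let go within 3 mm of the axis it centres itself.
- nut_petals (a point): Middle of the nut's bore, 6.5 mm above its underside, ringed by steel spring petals that lean up and in. Pressed down, they ride over the spindle's rounded end with 2 to 6 N; about 9 mm lower they bite, and from there slide down the shaft against about 10 N. Pulled up, they lock.
- pusher: Hollow hand pusher standing upright, 92 mm high, 110 to 180 g: steel barrel 26 mm diameter (0 to 36 mm height) with a 13.6 mm bore, 36 mm deep, open at the bottom; black finger guard 36 mm diameter (36 to 42 mm). The barrel's end goes over the spindle and bears on the nut's collar. Origin: centre of the underside, z up its axis.
- pusher_grip (a point): Middle of the pusher's orange grip with black ribs, 22.6 mm diameter, from 42 to 92 mm height; this point is 67 mm above the pusher's underside.
- mixer: Tube mixer fixed to the worktop: white housing 132 x 132 mm, top at 58 mm, knob and switch on its front (-x). Origin: centre of the underside, z up. On its spindle sits the rotor, a white disc 120 mm diameter with ten blue sockets and a blue hub 31 mm diameter, 16 mm high, resting on a wave spring and a clamped collar.
- spindle_tip (a point): Top of the steel spindle (10 mm diameter, end rounded), 121 mm above the worktop, z up. The collar under the rotor is clamped at another height each time: the hub's top lies 19 to 32 mm below this point while the rotor is free and 4 mm deeper when it is fully down. That height is not measured; feel for it.
- rotor (a joint): How far the rotor is pushed down on its wave spring, m: 0 free, 0.004 spring flat and rotor hard on its stop. The spring lifts the nut with about 3 N when free and 7 N when flat, so that pressing takes about 17 N just before the stop and then rises sharply.
- red_bottle: White reagent bottle with a red cap, 52 mm diameter, 92 mm high; a bystander. Origin: centre of the underside.
- yellow_bottle: White serum bottle with a yellow cap, 40 mm diameter, 70 mm high; a bystander. Origin: centre of the underside.
- timer: Bench timer lying flat, 66 x 62 x 18 mm; a bystander. Origin: centre of the underside.

How it is judged:
On the way, in this order (a step that is already met when the one before it is completed fails the run):
1. the push nut hangs on the spindle's rounded end, let go (horizontal distance between push_nut and spindle_tip below 0.005 m and z of push_nut in the frame of spindle_tip between -0.019 and -0.003 m and contact force between the fingers and push_nut below 0.1 N), for 0.2 s.
2. the pusher presses the nut and rotor fully down (contact force between pusher and push_nut above 5 N and value of joint rotor above 0.0033 m), for 0.1 s.
At the end, for the whole second after the job is handed in: The nut alone holds the rotor pushed down by more than 2.5 mm of its 4 mm, the nut is within 2 mm of the spindle's axis and within 0.08 rad of level, and the pusher stands upright (within 0.1 rad) and still on the worktop or the blue mat (value of joint rotor above 0.0025 m and horizontal distance between push_nut and spindle_tip below 0.002 m and angle between push_nut's own z axis and vertical below 0.08 rad and contact force between pusher and push_nut below 0.1 N and angle between pusher's own z axis and vertical below 0.1 rad and height (world z) of pusher below 0.006 m and linear speed of each of pusher, push_nut below 0.02 m/s); the robot touches nothing.
It fails at once if the pusher bears on the nut with more than 30 N (contact force between pusher and push_nut above 30 N).
It fails at once if the robot or the pusher bears on the mixer with more than 30 N (contact force between any of the arm, the fingers, pusher and mixer above 30 N).
It fails at once if a bottle or the timer is moved by more than 30 mm (distance of any of red_bottle, yellow_bottle, timer from where it was at the start of the episode above 0.03 m).
It also fails if it takes over 58 s, if anything falls off the work surface, if the arm or the gripper's body presses on something with over 40 N, if the wrist force passes 120 N, or if a joint passes its speed limit or range.

### The arm

A 6-joint arm with a two-finger parallel gripper is mounted at the origin on the work surface; the furniture and walls round the work are solid. World frame = base frame: x ahead of the robot, y to its left, z up, the work surface at z = 0. Lengths are in m, angles in rad, forces in N, time in s.
With the tool pointing down it reaches from about 0.35 to 0.85 m from the base axis. Payload 8.1 kg.
Tool frame: the origin (TCP) lies on the mounting face of the last link; the fingertips stand 186 mm ahead of it and the grasp point (between the pads) lies 167 mm ahead of it (grip_point_offset is the distance from the TCP to the grasp point, in m); z points along the fingers, y is the direction in which the jaws open and shut (so a half turn about z gives the same grasp; the last joint's range is limited). The gripper opens to 93 mm and grips with 3 to 60 N. Pads are 15 mm wide; open, the fingers measure 128 mm over their backs; the gripper's body (75 mm by 188 mm) begins 65 mm behind the grasp point.
Start: joints at [0.69, 0.13, 1.488, -0, 1.523, -0.085], TCP at [0.429, 0.42, 0.405] pointing down, gripper open.
Joint ranges: [-2.96, 2.96], [-0.89, 2.26], [0.02, 2.5], [-1.34, 4.48], [0, 2.73], [-2.66, 2.66]. Speed limits (rad/s): [2.39, 2.39, 2.79, 3.14, 3.14, 3.14].

### API

Orientations are given as a rotation vector (axis times angle).
In Python, from plant import read_state, read_camera, close_job, grip_point_offset gives the robot as it stands.
- The arm moves only by the shell command python3 -m creep 'ROWS' [OPENING] [FORCE]. ROWS is JSON, a list of rows, each a list of 2 entries, a list of its own where there are three numbers: the shift along the tool's x, y, z in cm, then the turn, a rotation vector about the tool's x, y, z in degrees. In form: [[[tx, ty, tz], [rx, ry, rz]], ...]. A call has 1 to 12 rows; each row shifts and turns the commanded pose from where the row before left it, along the tool's axes as they then stand; what a row does not reach is not made up. A row lasts 1/12 s, in which the tool goes at most 41.7 mm and 7.16 degrees, less where a joint would pass 70% of its speed; a pose out of reach is approached as far as the arm can. A call is refused whole if a number of a shift passes 4.17 or a number of a turn 7.16, either way. A call with a gripper value outside its range is refused whole. OPENING is the opening in per cent of the stroke, from 0 (shut) to 100 (fully open), set as the call begins (- or left out, the last holds). The fingers move at their own pace and stop on an object; FORCE is the grip in N (left out, the last holds). Time passes only in rows, so rows that do not move let the fingers close. It gives the time, the measured TCP pose, the force and the opening at its end, in the units of the state.
- read_state(): the state, without advancing time (a new reading comes with each control period).
- read_camera(name): name is "side" or "top" or "wrist"; returns a dict with "img" (400x640x3 uint8, red, green, blue), "K" (3x3 intrinsics, pixels), "T" (4x4, takes a point from camera to world coordinates). Camera axes: x right, y down, z forward; pixel columns grow to the right and rows downward; lengths in m; the calibration is good to about 2 mm. The wrist camera is an equidistant fisheye: a pixel r from the principal point sees the ray r / f radians off the axis. A picture is of the moment at which its call begins. There is no depth.
- close_job(): hands the job in, once; it reports no verdict.
The state is a dict: "t": time; "q": joint angles; "dq": joint speeds; "joint_torque": joint torques, N m; "tool_pos": TCP position; "orientation": TCP orientation; "force": force on the tool from outside, world axes, zero at the start; "wrist_torque": the same for the moment, N m; "opening": finger opening in m.
Only numpy, scipy, OpenCV 4.12 (cv2) and the standard library are available. Lean on these libraries where they do the work, as an engineer would, in place of code of your own. Each camera call takes 0.05 s, during which the arm holds its last target.

## Working session

There is one attempt and no reset: what is moved stays moved. The work goes in short steps, Python scripts to look and compute and a shell command to move; the robot and the scene stay as the last step left them, time stands still between calls to the robot, and variables do not carry over. Pictures are saved under pics/ and viewed, and the job is handed in when it is done.

```bash
ls; mkdir -p pics; python3 - <<'E'
from plant import *
import cv2,numpy as np
print(read_state(), grip_point_offset)
for n in ["side","top","wrist"]:
    c=read_camera(n); cv2.imwrite(f"pics/{n}0.png",c["img"][:,:,::-1]); print(n,c["K"].tolist(),np.round(c["T"],4).tolist())
E
```

```text
pics
{'t': 0.0, 'q': array([ 6.89617641e-01,  1.31134802e-01,  1.48926551e+00, -4.84101212e-06,
        1.52302871e+00, -8.54008072e-02]), 'dq': array([ 0.00060577, -0.0001844 ,  0.00165613,  0.00090483,  0.00060075,
       -0.00077352]), 'joint_torque': array([-2.02957919e-03, -5.59842145e+01, -4.91755271e+01,  7.64998770e-02,
        3.55685118e-02, -3.82444625e-05]), 'tool_pos': array([0.42844912, 0.41970315, 0.40371047]), 'orientation': array([-1.21695279e+00, -2.89539111e+00,  2.55701945e-03]), 'force': array([-0.1241596 ,  0.65894763,  0.29381908]), 'wrist_torque': array([-0.04967622, -0.02671198, -0.02506465]), 'opening': 0.09301115464071964} 0.1673
side [[418.64223104585625, 0.0, 319.64348999975505], [0.0, 418.64223104585625, 200.01633602751946], [0.0, 0.0, 1.0]] [[-0.9998, -0.0166, -0.0113, 0.556], [0.0, 0.5636, -0.8261, 0.777], [0.02, -0.8259, -0.5635, 0.6486], [0.0, 0.0, 0.0, 1.0]]
top [[436.6314192225989, 0.0, 321.38434969853773], [0.0, 436.6314192225989, 196.41456855095322], [0.0, 0.0, 1.0]] [[-0.0274, -0.9842, 0.1751, 0.4109], [-0.9996, 0.0264, -0.0079, -0.0231], [0.0032, -0.1752, -0.9845, 0.923], [0.0, 0.0, 0.0, 1.0]]
wrist [[309.70691628693146, 0.0, 316.23111212305764], [0.0, 309.70691628693146, 198.944537236343], [0.0, 0.0, 1.0]] [[0.7153, 0.6775, 0.1713, 0.3811], [0.6988, -0.6933, -0.1761, 0.4671], [-0.0005, 0.2457, -0.9693, 0.3837], [0.0, 0.0, 0.0, 1.0]]
```

View pics/side0.png

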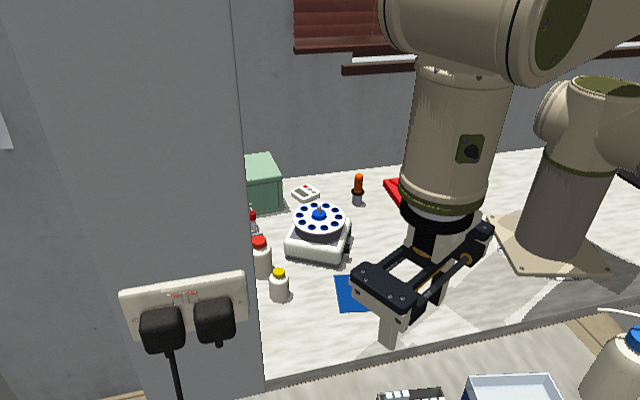

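View pics/top0.png

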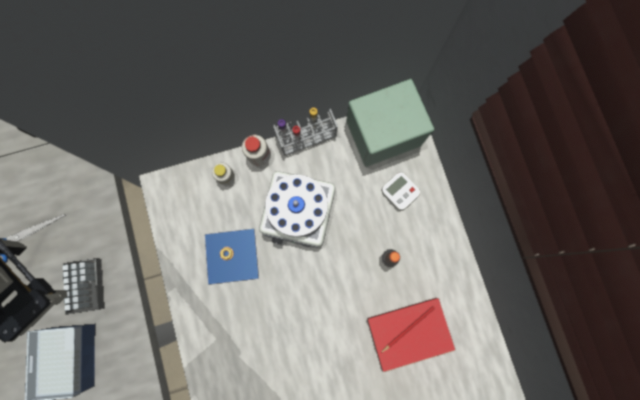

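View pics/wrist0.png

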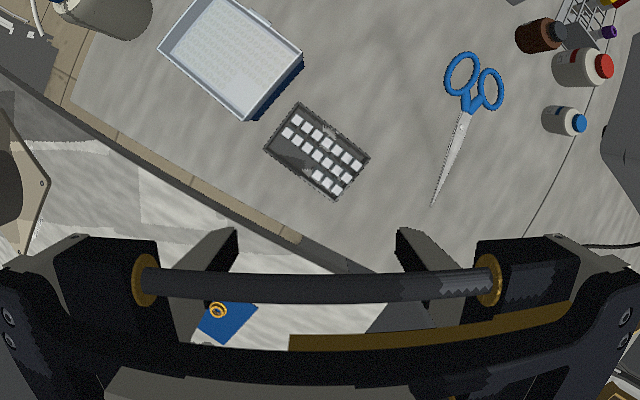

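Top view: nut (brass ring) at about (227,254) on the mat, hub and spindle at (296,204), pusher at (392,257), bottles at (222,173) and (255,147), timer at (401,191). The side view shows the pusher at (358,188) and the mixer at (318,215). Now I'll measure.

```bash
cat > h.py <<'E'
import numpy as np,cv2
from plant import *
from scipy.spatial.transform import Rotation as R
def ray(c,u,v,fish=False):
    K,T=c["K"],c["T"]; x=(u-K[0,2])/K[0,0]; y=(v-K[1,2])/K[1,1]
    if fish:
        r=np.hypot(x,y); d=np.array([0,0,1.]) if r<1e-9 else np.array([x/r*np.sin(r),y/r*np.sin(r),np.cos(r)])
    else: d=np.array([x,y,1.])
    d=T[:3,:3]@d; return T[:3,3].copy(), d/np.linalg.norm(d)
def onz(c,u,v,z,fish=False):
    o,d=ray(c,u,v,fish); return o+d*(z-o[2])/d[2]
def two(r1,r2):
    (a,d),(b,e)=r1,r2; s=np.linalg.lstsq(np.c_[d,-e],b-a,rcond=None)[0]
    p,q=a+s[0]*d,b+s[1]*e; return (p+q)/2,np.linalg.norm(p-q)
def proj(c,P,fish=False):
    K,T=c["K"],c["T"]; p=T[:3,:3].T@(np.array(P)-T[:3,3])
    if fish:
        th=np.arctan2(np.hypot(p[0],p[1]),p[2]); n=p[:2]/max(np.hypot(*p[:2]),1e-12)*th
    else: n=p[:2]/p[2]
    return K[0,0]*n[0]+K[0,2],K[1,1]*n[1]+K[1,2]
def blobs(img,lo,hi,box=None,mina=10):
    hsv=cv2.cvtColor(img,cv2.COLOR_RGB2HSV); m=cv2.inRange(hsv,np.array(lo),np.array(hi))
    if box:
        k=np.zeros_like(m);x0,y0,x1,y1=box;k[y0:y1,x0:x1]=255;m&=k
    n,l,s,ce=cv2.connectedComponentsWithStats(m)
    return [(np.round(ce[i],1).tolist(),s[i].tolist()) for i in range(1,n) if s[i,4]>=mina],m
def crop(img,box,f,name):
    x0,y0,x1,y1=box; cv2.imwrite(f"pics/{name}.png",cv2.resize(img[y0:y1,x0:x1,::-1],None,fx=f,fy=f,interpolation=cv2.INTER_CUBIC))
E
python3 - <<'E'
from h import *
t=read_camera("top");s=read_camera("side")
i=t["img"]
print("nut",blobs(i,(10,100,100),(28,255,255),(205,230,260,285),5)[0])
print("hub",blobs(i,(105,120,80),(125,255,255),(280,188,312,222),5)[0])
print("or",blobs(i,(0,150,120),(15,255,255),(375,240,410,275),5)[0])
print("or side",blobs(s["img"],(0,150,120),(15,255,255),(345,165,375,210),5)[0])
print("hub side",blobs(s["img"],(105,120,80),(125,255,255),(308,205,330,225),5)[0])
print("yel,red",blobs(i,(22,100,100),(35,255,255),(205,155,240,190),5)[0],blobs(i,(0,150,100),(8,255,255),(240,130,270,165),5)[0])
a=i[180:280,195:415];a=cv2.resize(a,None,fx=3.6,fy=3.6,interpolation=cv2.INTER_CUBIC)
b=cv2.resize(s["img"][160:320,240:400],None,fx=3.6,fy=3.6,interpolation=cv2.INTER_CUBIC)
cv2.imwrite("pics/tc.png",a[:,:,::-1]);cv2.imwrite("pics/sc.png",b[:,:,::-1])
for n,u,v,z in [("nut",227,254,.013),("hub",296.5,204,.1),("tip",296,203,.121),("push",392,257,.092)]: print(n,onz(t,u,v,z))
E
```

```text
nut [([226.5, 253.2], [221, 248, 11, 11, 54])]
hub [([295.9, 204.4], [289, 197, 15, 15, 149])]
or [([394.0, 256.6], [390, 252, 9, 10, 63])]
or side [([358.5, 176.0], [355, 174, 8, 5, 35]), ([356.8, 190.8], [354, 190, 7, 2, 8])]
hub side [([311.8, 205.6], [311, 205, 3, 2, 5]), ([325.2, 206.1], [322, 205, 7, 3, 15]), ([318.5, 215.2], [312, 210, 15, 11, 121])]
yel,red [([219.7, 170.0], [215, 165, 11, 11, 94])] [([252.1, 143.8], [246, 138, 13, 12, 120])]
nut [0.4571424  0.16786522 0.013     ]
hub [0.5438657 0.0181122 0.1      ]
tip [0.54238228 0.01795643 0.121     ]
push [ 0.43903301 -0.15987907  0.092     ]
```

View pics/tc.png

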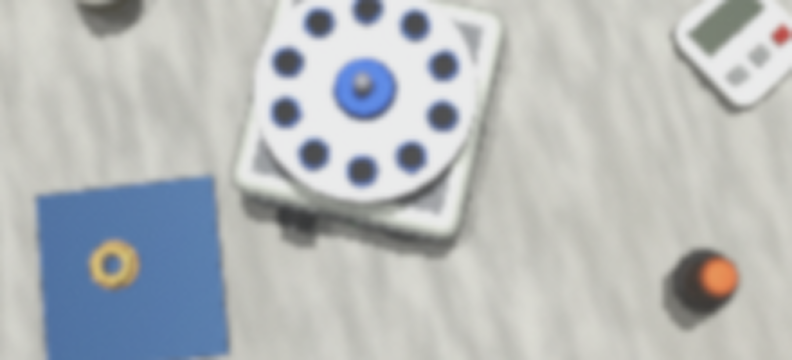

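View pics/sc.png

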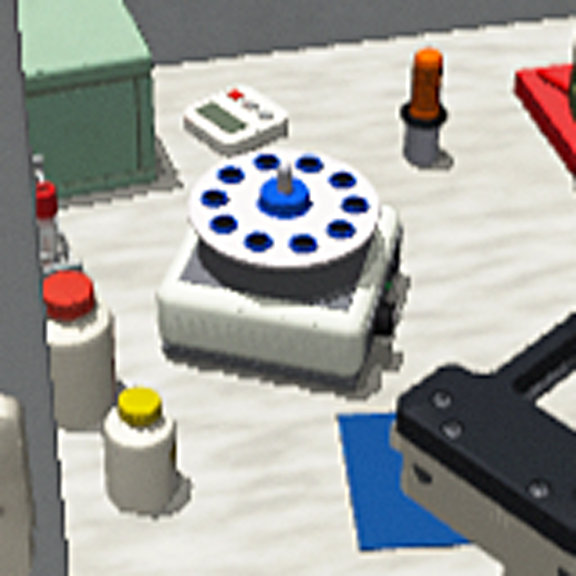

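```bash
cat >> h.py <<'E'
def delta(P,yaw=None,st=None):
    """shift in tool axes (cm) from measured pose to TCP target P, and turn (deg) to tool straight down with tool-x at yaw"""
    st=st or read_state(); Rm=R.from_rotvec(st["orientation"]); M=Rm.as_matrix()
    d=M.T@(np.array(P)-st["tool_pos"])*100
    y=np.arctan2(M[1,0],M[0,0]) if yaw is None else yaw
    x=np.array([np.cos(y),np.sin(y),0]); z=np.array([0,0,-1.]); G=np.c_[x,np.cross(z,x),z]
    rv=R.from_matrix(M.T@G).as_rotvec(degrees=True)
    return np.round(d,2),np.round(rv,2),np.round(np.degrees(np.arctan2(M[1,0],M[0,0])),2)
E
python3 - <<'E'
from h import *
w=read_camera("wrist");st=read_state();M=R.from_rotvec(st["orientation"]).as_matrix();print(M.round(3))
for d in (.167,.186,.25,.35): print(d,proj(w,st["tool_pos"]+M[:,2]*d,True))
n=blobs(w["img"],(10,120,100),(28,255,255),(190,290,250,330),10)[0];print(n)
print(onz(w,217.5,310,.013,True))
t=read_camera("top");print(onz(t,226.5,253.2,.012),onz(t,394,256.6,.09))
print(delta([.457,.168,.30]))
E
```

```text
[[-0.7    0.714 -0.001]
 [ 0.714  0.7   -0.   ]
 [ 0.    -0.001 -1.   ]]
0.167 (np.float64(317.5720744025753), np.float64(254.65535072506145))
0.186 (np.float64(317.40979733171736), np.float64(240.98458227483138))
0.25 (np.float64(317.0375287352628), np.float64(209.89964336487284))
0.35 (np.float64(316.7251738942107), np.float64(184.1049987305056))
[([217.7, 309.3], [209, 302, 18, 16, 130])]
[0.46102251 0.17538701 0.013     ]
[0.45886572 0.16912615 0.012     ] [ 0.43974687 -0.16403515  0.09      ]
(array([-19.98, -15.59,  10.46]), array([-0.02, -0.  ,  0.  ]), np.float64(134.4))
```

```bash
python3 -m creep '[[[-2.5,-1.95,1.3],[0,0,0]],[[-2.5,-1.95,1.3],[0,0,0]],[[-2.5,-1.95,1.3],[0,0,0]],[[-2.5,-1.95,1.3],[0,0,0]],[[-2.5,-1.95,1.3],[0,0,0]],[[-2.5,-1.95,1.3],[0,0,0]],[[-2.5,-1.95,1.3],[0,0,0]],[[-2.5,-1.95,1.3],[0,0,0]],[[0,0,0],[0,0,0]],[[0,0,0],[0,0,0]]]' 60 20
python3 - <<'E'
from h import *
w=read_camera("wrist");cv2.imwrite("pics/w1.png",w["img"][:,:,::-1])
print(delta([.459,.169,.30]),read_state()["tool_pos"])
print(blobs(w["img"],(10,120,100),(28,255,255),None,30)[0])
E
```

```text
t: 1.18
tool_pos: [0.457, 0.1664, 0.3]
orientation: [-1.221, -2.893, 0.001]
force: [0.9, 0.5, -0.1]
opening: 0.0555
(array([-0.02,  0.23,  0.09]), array([ 0.01, -0.02, -0.  ]), np.float64(134.3)) [0.45724058 0.16754672 0.30086217]
[([323.9, 196.0], [310, 182, 29, 29, 397])]
```

View pics/w1.png

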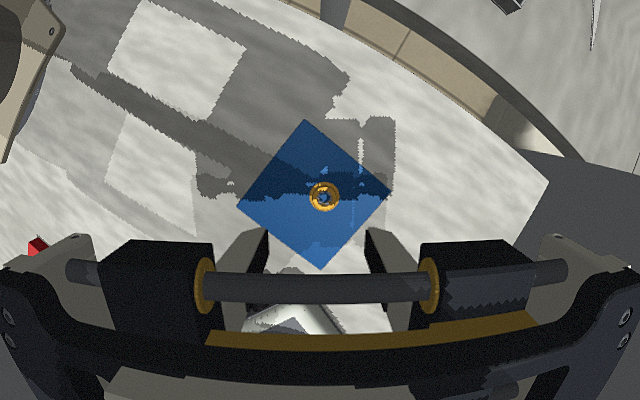

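The wrist view shows the nut at (324,196), between the fingertips at (250,240) and (385,240). Next I'll refine its position.

```bash
python3 - <<'E'
from h import *
w=read_camera("wrist");b,m=blobs(w["img"],(10,90,60),(30,255,255),(290,165,360,230),30);print(b)
c=max(cv2.findContours(m,cv2.RETR_EXTERNAL,cv2.CHAIN_APPROX_NONE)[0],key=len);e=cv2.fitEllipse(c);print(e)
for z in (.006,.013): print(onz(w,*e[0],z,True))
P=onz(w,*e[0],.008,True); P[2]=.23; print(delta(P),delta([P[0],P[1],.1935]))
E
```

```text
[([322.5, 195.8], [308, 182, 30, 30, 525])]
((322.4969787597656, 196.2024688720703), (28.3577823638916, 28.968069076538086), 89.53429412841797)
[0.46102915 0.17125094 0.006     ]
[0.45972743 0.17236583 0.013     ]
(array([0.01, 0.46, 7.14]), array([0.06, 0.01, 0.  ]), np.float64(134.38)) (array([1.000e-02, 4.500e-01, 1.079e+01]), array([0.06, 0.01, 0.  ]), np.float64(134.38))
```

```bash
python3 -m creep '[[[0,0.2,2.4],[0,0,0]],[[0,0.2,2.4],[0,0,0]],[[0,0,2.2],[0,0,0]],[[0,0,0],[0,0,0]],[[0,0,0],[0,0,0]]]' 55
python3 - <<'E'
from h import *
w=read_camera("wrist");cv2.imwrite("pics/w2.png",w["img"][:,:,::-1])
b,m=blobs(w["img"],(10,90,60),(30,255,255),(270,190,370,270),30);print(b)
c=max(cv2.findContours(m,cv2.RETR_EXTERNAL,cv2.CHAIN_APPROX_NONE)[0],key=len);e=cv2.fitEllipse(c);print(e)
P=onz(w,*e[0],.008,True); print(P,delta([P[0],P[1],.1935]),read_state()["tool_pos"])
E
```

```text
t: 1.7
tool_pos: [0.4595, 0.1716, 0.2304]
orientation: [-1.214, -2.896, 0.002]
force: [-0.2, 0.3, 0.3]
opening: 0.0507
[([318.8, 221.4], [300, 204, 39, 38, 901])]
((318.7897644042969, 222.10531616210938), (36.629127502441406, 38.20500183105469), 87.90200805664062)
[0.46035042 0.17185205 0.008     ] (array([0.01, 0.02, 3.83]), array([0.03, 0.01, 0.  ]), np.float64(134.49)) [0.46022345 0.17164003 0.23178273]
```

View pics/w2.png

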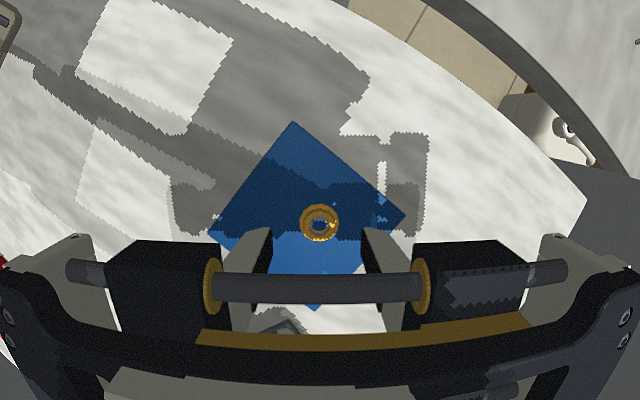

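```bash
python3 -m creep '[[[0,0,2],[0,0,0]],[[0,0,1.2],[0,0,0]],[[0,0,0.5],[0,0,0]],[[0,0,0],[0,0,0]],[[0,0,0],[0,0,0]]]'
python3 - <<'E'
from h import *
w=read_camera("wrist");crop(w["img"],(200,150,440,330),3,"w3")
print([ (read_state()["tool_pos"].round(4),read_state()["force"].round(2)) for _ in range(2)])
E
```

```text
t: 2.17
tool_pos: [0.4601, 0.1707, 0.1942]
orientation: [-1.217, -2.896, -0.0]
force: [-0.7, -0.3, -0.6]
opening: 0.0514
[(array([0.4604, 0.1707, 0.1946]), array([ 0.36, -0.72,  1.2 ])), (array([0.4604, 0.1707, 0.1946]), array([ 0.36, -0.72,  1.2 ]))]
```

View pics/w3.png

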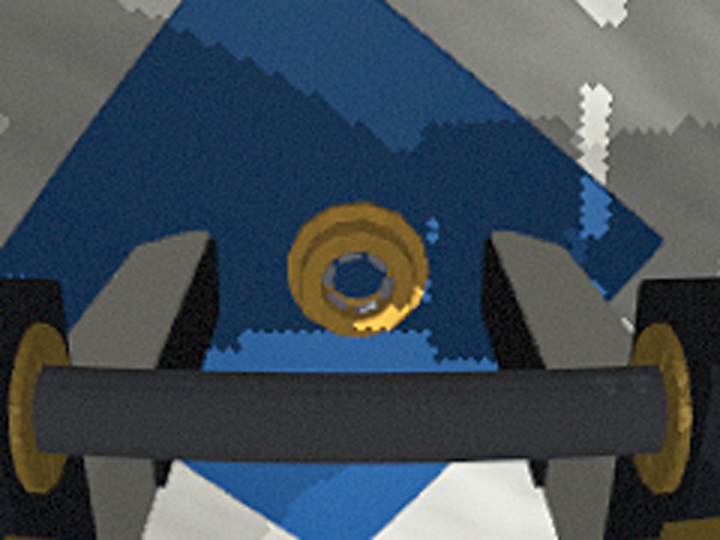

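The nut's ring at crop (358,270) is centred between the fingers, so I'll grip it.

```bash
python3 -m creep '[[[0,0,0],[0,0,0]],[[0,0,0],[0,0,0]],[[0,0,0],[0,0,0]],[[0,0,0],[0,0,0]],[[0,0,0],[0,0,0]],[[0,0,0],[0,0,0]],[[0,0,0],[0,0,0]],[[0,0,0],[0,0,0]]]' 0 15
python3 - <<'E'
from h import *
w=read_camera("wrist");crop(w["img"],(200,150,440,330),3,"w4")
E
```

```text
t: 2.88
tool_pos: [0.4601, 0.1706, 0.194]
orientation: [1.217, 2.896, 0.0]
force: [0.1, -0.8, 2.5]
opening: 0.0213
```

View pics/w4.png

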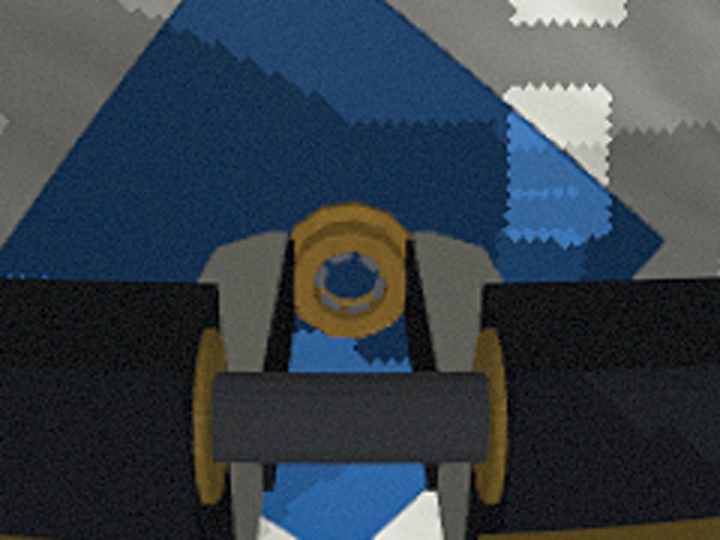

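```bash
python3 -m creep '[[[0,0,-1],[0,0,0]],[[0,0,-3],[0,0,0]],[[0,0,-3.8],[0,0,0]],[[0,0,-3.8],[0,0,0]],[[0,0,-3.4],[0,0,0]],[[0,0,0],[0,0,0]]]'
python3 - <<'E'
from h import *
w=read_camera("wrist");cv2.imwrite("pics/w5.png",w["img"][:,:,::-1])
st=read_state();t=read_camera("top")
b,m=blobs(w["img"],(10,90,50),(30,255,255),(290,215,345,270),30);print(b)
print("spindle top guess",onz(t,295.7,203.2,.121))
M=R.from_rotvec(st["orientation"]).as_matrix()
# nut in tool frame predicted pixel of centred nut top (187.5-... )
for d in (.1805,.1905): 
  for dx in (-.003,0,.003): print(d,dx,np.round(proj(w,st["tool_pos"]+M@[dx,0,d],True),1))
print(delta([.543,.018,.345]),st["opening"])
cv2.imwrite("pics/t5.png",cv2.resize(t["img"][150:300,190:430,::-1],None,fx=3,fy=3))
E
```

```text
t: 3.43
tool_pos: [0.462, 0.1712, 0.3527]
orientation: [1.213, 2.887, 0.012]
force: [0.5, -0.2, 1.1]
opening: 0.0212
[([316.0, 238.5], [297, 218, 41, 44, 1103])]
spindle top guess [0.54202044 0.01852065 0.121     ]
0.1805 -0.003 [315.3 246.1]
0.1805 0 [315.3 241.2]
0.1805 0.003 [315.3 236.3]
0.1905 -0.003 [315.3 239.6]
0.1905 0 [315.3 234.9]
0.1905 0.003 [315.3 230.3]
(array([-16.68,  -4.8 ,   0.14]), array([0.22, 0.13, 0.  ]), np.float64(134.4)) 0.021019879219496194
```

View pics/w5.png

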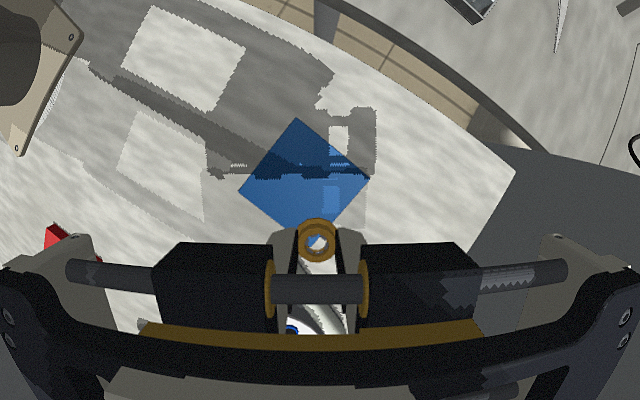

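```bash
python3 -m creep '[[[-2.2,-0.6,0],[0,0,0]],[[-3.4,-0.8,0],[0,0,0]],[[-3.6,-0.9,0],[0,0,0]],[[-3.6,-0.9,0],[0,0,0]],[[-3.6,-0.8,0],[0,0,0]],[[-2.8,-0.6,0],[0,0,0]],[[-0.8,-0.2,0],[0,0,0]],[[0,0,0],[0,0,0]],[[0,0,0],[0,0,0]]]'
python3 - <<'E'
from h import *
w=read_camera("wrist");cv2.imwrite("pics/w6.png",w["img"][:,:,::-1]);crop(w["img"],(220,120,420,270),4,"w6c")
s=read_camera("side");cv2.imwrite("pics/s6.png",s["img"][:,:,::-1])
print(read_state()["tool_pos"],delta([.543,.02,.345]))
for P in ([.543,.02,.121],[.542,.0185,.121]): print(proj(w,P,True))
E
```

```text
t: 4.28
tool_pos: [0.5649, -0.0056, 0.3421]
orientation: [-1.217, -2.893, 0.001]
force: [0.3, 0.3, -1.1]
opening: 0.0209
[ 0.56485199 -0.00462718  0.3428646 ] (array([ 3.29,  0.17, -0.21]), array([-0.05, -0.1 ,  0.  ]), np.float64(134.46))
(np.float64(320.96361621752703), np.float64(173.83241471444117))
(np.float64(318.2827676314491), np.float64(174.3932890541077))
```

View pics/w6c.png

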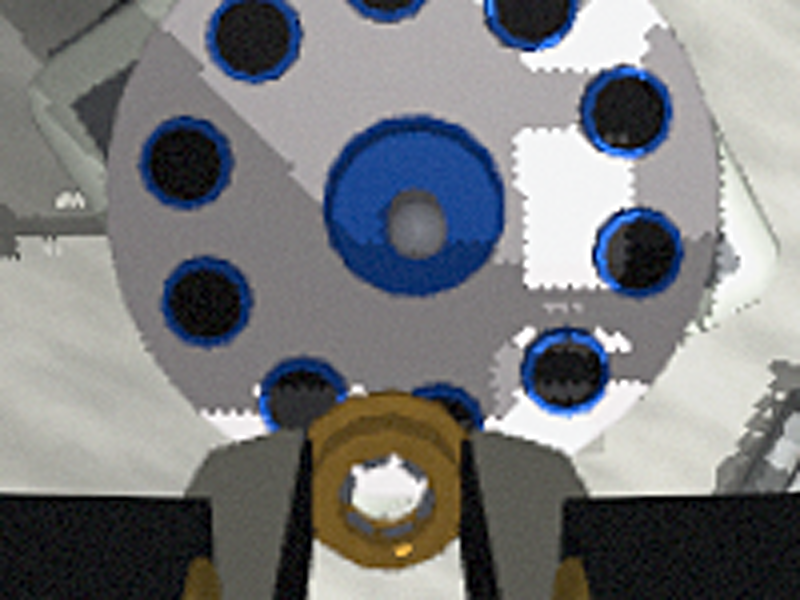

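View pics/s6.png

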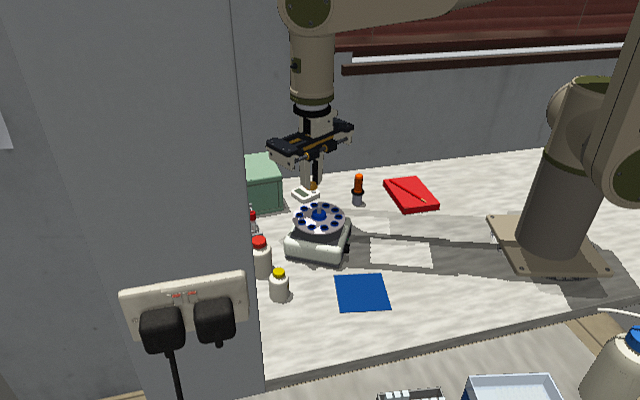

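The spindle tip is at wrist pixel (323.9,175.1), ahead of the held nut with its bore at about (316.5,240). I'll convert both into tool axes.

```bash
python3 - <<'E'
from h import *
w=read_camera("wrist");st=read_state();M=R.from_rotvec(st["orientation"]).as_matrix()
print(st["tool_pos"])
tl=lambda P:np.round((M.T@(P-st["tool_pos"]))*1000,1)
g=cv2.cvtColor(w["img"],cv2.COLOR_RGB2HSV)
m=cv2.inRange(g,np.array((0,0,60)),np.array((180,80,255)));k=np.zeros_like(m);k[165:190,312:336]=255;m&=k
n,l,s,ce=cv2.connectedComponentsWithStats(m);print([(ce[i].round(1),s[i]) for i in range(1,n) if s[i,4]>30])
for u,v in [(323.9,175.1)]:
    for z in(.116,.121): P=onz(w,u,v,z,True);print(P,tl(P))
b,mm=blobs(w["img"],(10,90,40),(30,255,255),(290,210,345,275),30);print(b)
c=max(cv2.findContours(mm,cv2.RETR_EXTERNAL,cv2.CHAIN_APPROX_NONE)[0],key=len);print(cv2.minAreaRect(c))
# nut outline: camera ray at depths
for (u,v) in [(316.5,218.5),(316.5,241)]:
    for d in (.1805,.1875,.1905):
        o,r=ray(w,u,v,True); k=(d-M[:,2]@(o-st["tool_pos"]))/(M[:,2]@r); print(u,v,d,tl(o+k*r))
E
```

```text
[ 0.56493002 -0.00448665  0.34321964]
[(array([322.5, 176.3]), array([316, 168,  14,  17, 196], dtype=int32))]
[0.54590652 0.02107922 0.116     ] [ 31.3   4.5 227.3]
[0.54521703 0.02160246 0.121     ] [ 32.2   4.3 222.3]
[([316.2, 238.2], [297, 217, 41, 45, 1127])]
((317.0, 239.0), (40.0, 44.0), 0.0)
316.5 218.5 0.1805 [ 15.5  -0.6 180.5]
316.5 218.5 0.1875 [ 13.3  -0.6 187.5]
316.5 218.5 0.1905 [ 12.3  -0.6 190.5]
316.5 241 0.1805 [  2.4  -0.7 180.5]
316.5 241 0.1875 [ -0.4  -0.7 187.5]
316.5 241 0.1905 [ -1.7  -0.7 190.5]
```

```bash
python3 -m creep '[[[1,0.2,0],[0,0,0]],[[1.3,0.2,0],[0,0,0]],[[0.9,0.05,0.8],[0,0,0]],[[0,0,1],[0,0,0]],[[0,0,0.6],[0,0,0]],[[0,0,0],[0,0,0]],[[0,0,0],[0,0,0]]]'
python3 - <<'E'
from h import *
w=read_camera("wrist");crop(w["img"],(220,150,420,300),4,"w7c")
s=read_camera("side");crop(s["img"],(270,150,370,250),6,"s7")
t=read_camera("top");crop(t["img"],(230,140,360,240),5,"t7")
print(read_state()["tool_pos"],read_state()["force"])
E
```

```text
t: 5.02
tool_pos: [0.5462, 0.0201, 0.3187]
orientation: [-1.217, -2.895, 0.001]
force: [-0.5, -0.8, -0.8]
opening: 0.0211
[0.54676868 0.01983875 0.32002443] [-0.07793444  0.49128689 -0.19551987]
```

View pics/w7c.png

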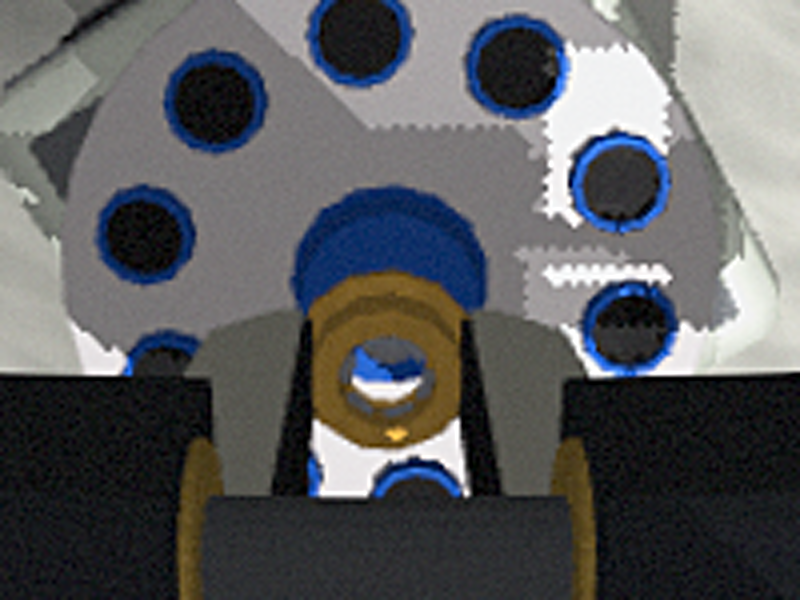

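View pics/s7.png

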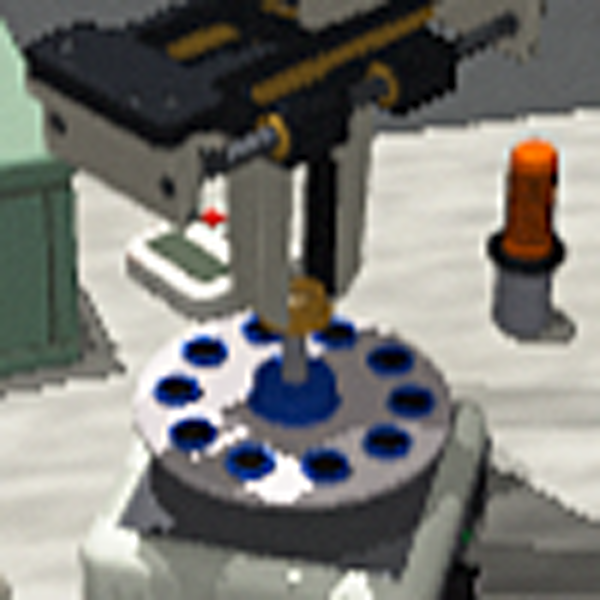

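View pics/t7.png

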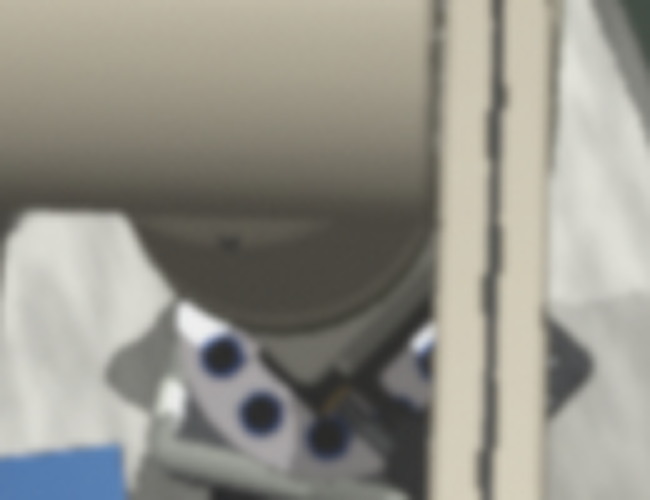

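```bash
python3 - <<'E'
from h import *
w=read_camera("wrist")
x=w["img"][215:270,290:350,::-1]; x=np.clip(x.astype(float)*1.5,0,255).astype(np.uint8)
cv2.imwrite("pics/w8.png",cv2.resize(x,None,fx=10,fy=10,interpolation=cv2.INTER_NEAREST))
E
```

```text
(no output)
```

View pics/w8.png

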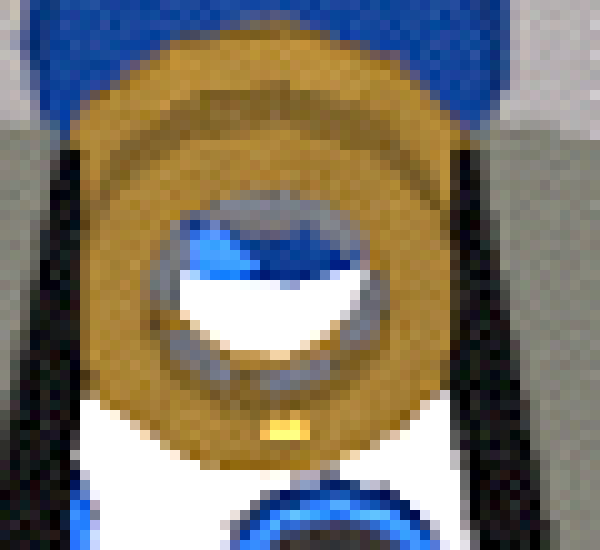

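```bash
python3 - <<'E'
from h import *
s=read_camera("side")
x=s["img"][190:225,300:345,::-1]
cv2.imwrite("pics/s8.png",cv2.resize(x,None,fx=14,fy=14,interpolation=cv2.INTER_NEAREST))
p=[]
for i in range(3):
    read_camera("side"); p.append(read_state()["tool_pos"])
p=np.mean(p,0);print(p)
for z in (.1285,.1315): print(z,[np.round(proj(s,[p[0]+r,p[1],z]),1) for r in (-.014,-.011,0,.011,.014)])
for x in(.543,.545,.547): print(x,np.round(proj(s,[x,.0205,.121]),1),np.round(proj(s,[x,.0205,.105]),1))
E
```

```text
[0.54667872 0.01992786 0.3200571 ]
0.1285 [array([325.5, 201.5]), array([324.1, 201.5]), array([319.1, 201.4]), array([314.1, 201.3]), array([312.7, 201.3])]
0.1315 [array([325.5, 200.4]), array([324.2, 200.4]), array([319.1, 200.3]), array([314.1, 200.2]), array([312.8, 200.2])]
0.543 [320.7 204.4] [320.6 210.3]
0.545 [319.8 204.4] [319.7 210.3]
0.547 [318.9 204.4] [318.8 210.3]
```

View pics/s8.png

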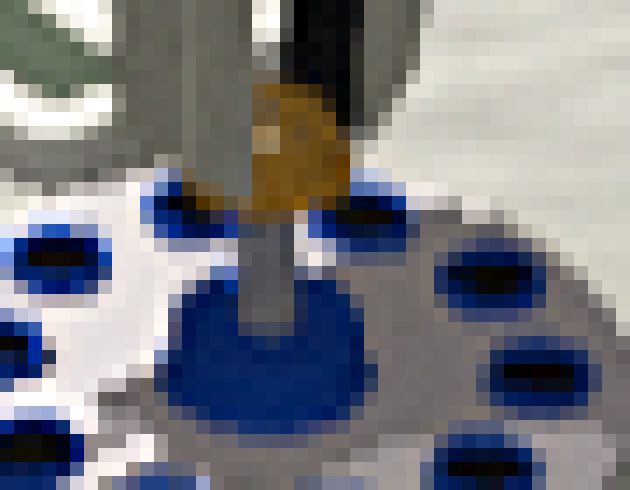

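```bash
python3 -m creep '[[[0,0,0.5],[0,0,0]],[[0,0,0.5],[0,0,0]],[[0,0,0.3],[0,0,0]],[[0,0,0],[0,0,0]],[[0,0,0],[0,0,0]]]'
python3 -m creep '[[[0,0,0.2],[0,0,0]],[[0,0,0],[0,0,0]],[[0,0,0],[0,0,0]]]'
python3 - <<'E'
from h import *
w=read_camera("wrist");crop(w["img"],(220,150,420,300),4,"w9")
s=read_camera("side");crop(s["img"],(295,185,350,230),12,"s9")
print(read_state()["tool_pos"],read_state()["force"])
E
```

```text
t: 5.83
tool_pos: [0.5463, 0.0202, 0.3061]
orientation: [-1.217, -2.895, 0.001]
force: [0.5, 0.4, -0.5]
opening: 0.0212
t: 6.08
tool_pos: [0.5465, 0.0202, 0.3048]
orientation: [1.217, 2.896, 0.0]
force: [1.0, -0.2, -0.2]
opening: 0.0212
[0.54650944 0.02015561 0.30485743] [ 0.06520157  0.73884495 -0.29680133]
```

View pics/w9.png

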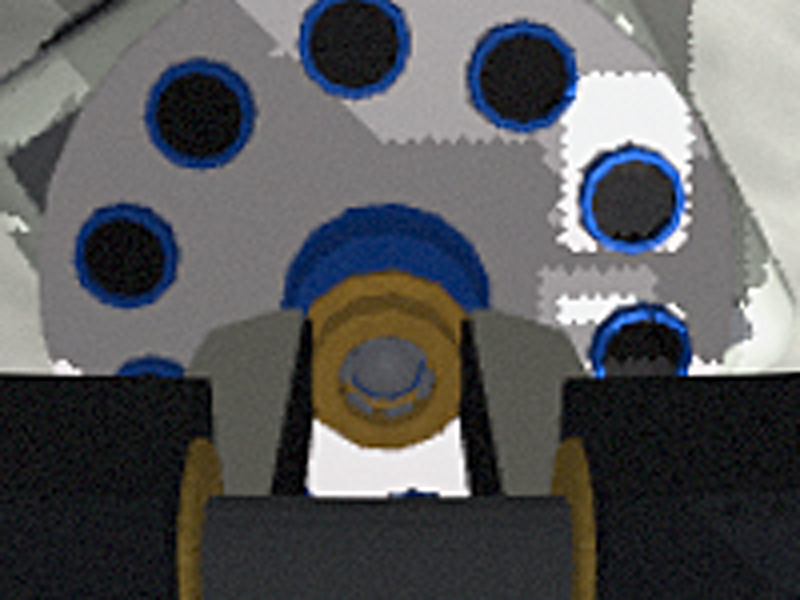

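View pics/s9.png

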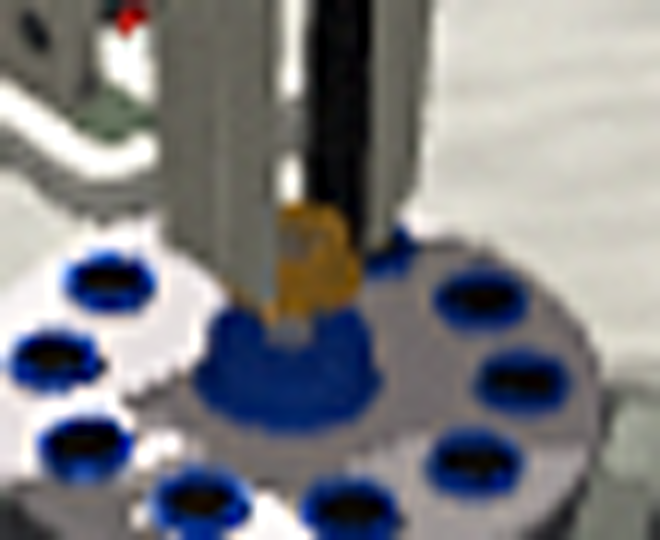

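The spindle tip fills the bore and is well centred (crop 387,362). I'll go slightly lower, then release.

```bash
python3 -m creep '[[[0,0,0.15],[0,0,0]],[[0,0,0],[0,0,0]],[[0,0,0],[0,0,0]]]'
python3 -m creep '[[[0,0,0],[0,0,0]],[[0,0,0],[0,0,0]],[[0,0,0],[0,0,0]],[[0,0,0],[0,0,0]],[[0,0,0],[0,0,0]],[[0,0,0],[0,0,0]]]' 50
python3 - <<'E'
from h import *
w=read_camera("wrist");crop(w["img"],(220,150,420,300),4,"w10")
s=read_camera("side");crop(s["img"],(295,185,350,230),12,"s10")
E
```

```text
t: 6.43
tool_pos: [0.5464, 0.0201, 0.3032]
orientation: [-1.217, -2.896, 0.0]
force: [0.1, 0.1, -0.7]
opening: 0.0208
t: 6.93
tool_pos: [0.5465, 0.0202, 0.3033]
orientation: [1.217, 2.896, -0.0]
force: [-0.1, 0.0, 0.9]
opening: 0.0465
```

View pics/w10.png

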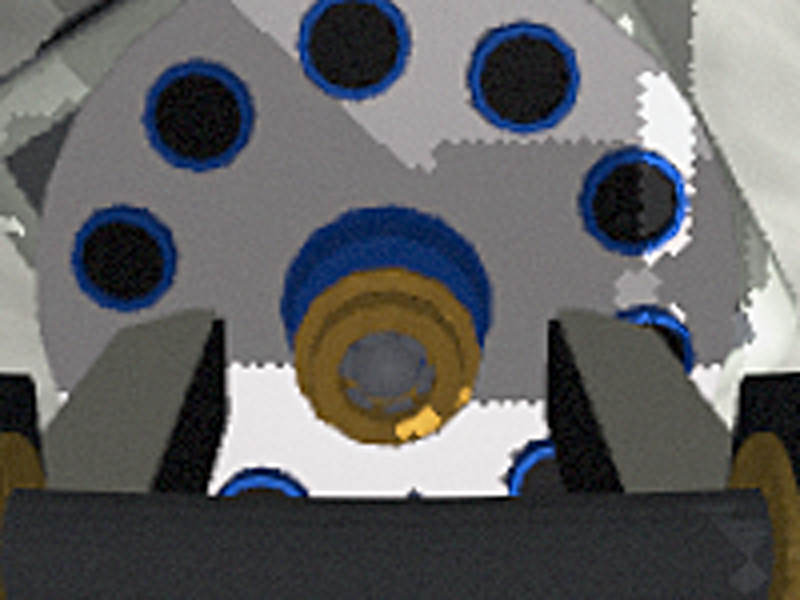

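View pics/s10.png

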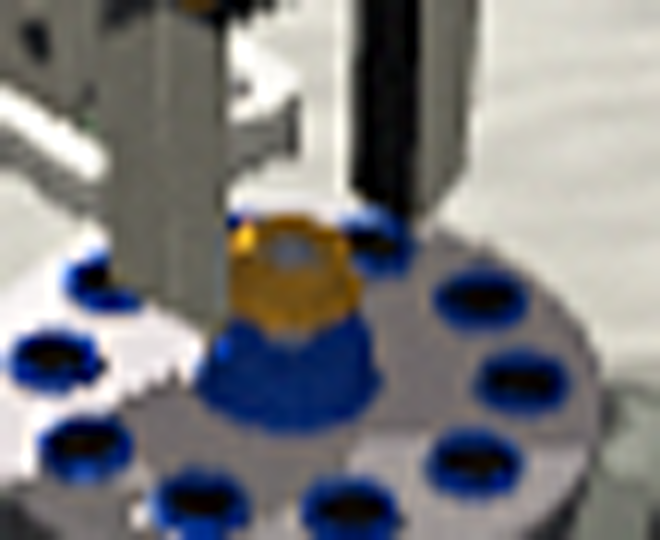

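The nut hangs centred and free on the spindle. Next is the pusher.

```bash
python3 -m creep '[[[0,0,-1.5],[0,0,0]],[[0,0,-2.5],[0,0,0]],[[0,-0.8,-1.4],[0,0,0]],[[-0.9,-2.4,-0.3],[0,0,0]],[[-1,-3.2,0],[0,0,0]],[[-1,-3.4,0],[0,0,0]],[[-1,-3.4,0],[0,0,0]],[[-1,-3.4,0],[0,0,0]],[[-0.8,-2.6,0],[0,0,0]],[[0,-1,0],[0,0,0]],[[0,0,0],[0,0,0]],[[0,0,0],[0,0,0]]]' 60
python3 - <<'E'
from h import *
w=read_camera("wrist");cv2.imwrite("pics/w11.png",w["img"][:,:,::-1])
s=read_camera("side");t=read_camera("top")
print(read_state()["tool_pos"])
b,m=blobs(w["img"],(0,150,80),(15,255,255),(250,100,400,280),30);print(b)
for q in b: P=onz(w,*q[0],.092,True);print(P,delta([P[0],P[1],.3]))
E
```

```text
t: 8.03
tool_pos: [0.4421, -0.1618, 0.3604]
orientation: [1.219, 2.895, 0.001]
force: [1.1, 0.9, -0.5]
opening: 0.0554
[ 0.44266834 -0.16086654  0.36023513]
[([313.5, 203.7], [302, 192, 24, 24, 465])]
[ 0.4402794  -0.16363307  0.092     ] (array([-0.03, -0.37,  6.02]), array([ 0.02, -0.01, -0.  ]), np.float64(134.49))
```

View pics/w11.png

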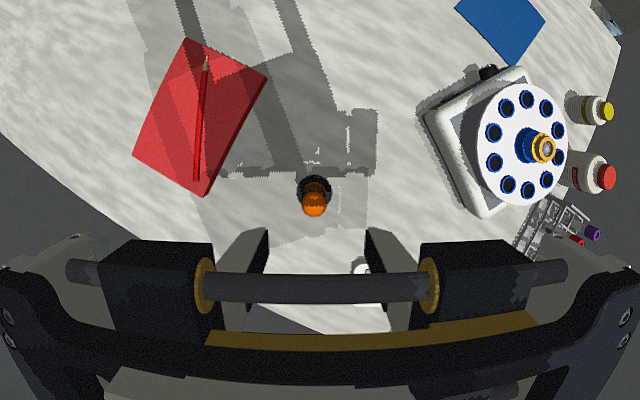

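```bash
python3 -m creep '[[[0,-0.15,2.5],[0,0,0]],[[0,-0.15,2.5],[0,0,0]],[[0,0,1],[0,0,0]],[[0,0,0],[0,0,0]],[[0,0,0],[0,0,0]]]'
python3 - <<'E'
from h import *
w=read_camera("wrist");crop(w["img"],(220,130,420,280),4,"w12")
print(read_state()["tool_pos"])
b,m=blobs(w["img"],(0,150,80),(15,255,255),(250,100,400,280),30);print(b)
for q in b: 
    P=onz(w,*q[0],.092,True);print(P,delta([P[0],P[1],.23]))
E
```

```text
t: 8.6
tool_pos: [0.4401, -0.1633, 0.3002]
orientation: [-1.215, -2.895, -0.0]
force: [0.8, -0.9, -0.2]
opening: 0.0557
[ 0.44049624 -0.16367439  0.30117239]
[([316.4, 199.6], [306, 198, 22, 6, 39]), ([316.7, 227.9], [301, 213, 32, 31, 768])]
[ 0.42631432 -0.1500169   0.092     ] (array([ 1.97, -0.06,  7.12]), array([0.02, 0.03, 0.  ]), np.float64(134.45))
[ 0.43960425 -0.16331013  0.092     ] (array([ 0.09, -0.04,  7.12]), array([0.02, 0.03, 0.  ]), np.float64(134.45))
```

View pics/w12.png

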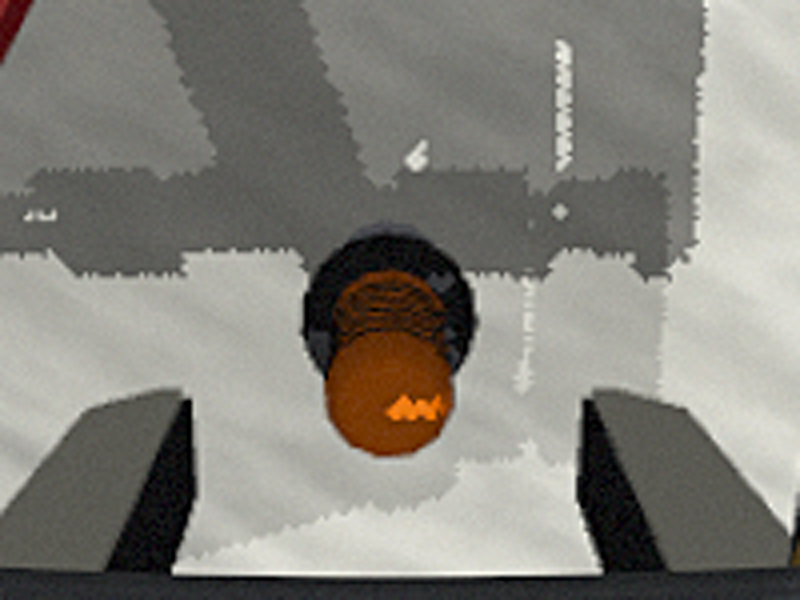

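```bash
python3 - <<'E'
from h import *
w=read_camera("wrist")
P=onz(w,317,207.1,.042,True);print(delta([P[0],P[1],.2295]))
E
python3 -m creep '[[[0.05,0,2],[0,0,0]],[[0,0,2.5],[0,0,0]],[[0,0,1.8],[0,0,0]],[[0,0,0.6],[0,0,0]],[[0,0,0],[0,0,0]],[[0,0,0],[0,0,0]]]'
python3 - <<'E'
from h import *
w=read_camera("wrist");crop(w["img"],(220,130,420,280),4,"w13")
print(read_state()["tool_pos"])
E
```

```text
(array([-0.01,  0.02,  7.22]), array([0.04, 0.1 , 0.  ]), np.float64(134.44))
t: 9.2
tool_pos: [0.4402, -0.1639, 0.2326]
orientation: [1.217, 2.895, -0.0]
force: [0.4, 0.4, 0.0]
opening: 0.0557
[ 0.44039929 -0.16402803  0.2330357 ]
```

View pics/w13.png

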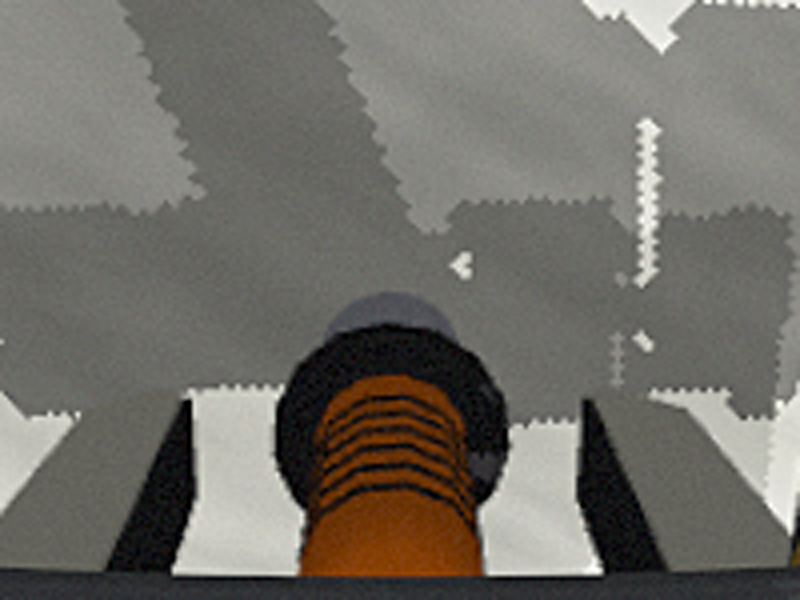

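```bash
python3 -m creep '[[[0,0,0.25],[0,0,0]],[[0,0,0],[0,0,0]],[[0,0,0],[0,0,0]]]'
python3 -m creep '[[[0,0,0],[0,0,0]],[[0,0,0],[0,0,0]],[[0,0,0],[0,0,0]],[[0,0,0],[0,0,0]],[[0,0,0],[0,0,0]],[[0,0,0],[0,0,0]],[[0,0,0],[0,0,0]],[[0,0,0],[0,0,0]]]' 0 55
python3 -m creep '[[[0,0,-0.5],[0,0,0]],[[0,0,-1],[0,0,0]],[[0,0,-1],[0,0,0]],[[0,0,0],[0,0,0]]]'
python3 - <<'E'
from h import *
w=read_camera("wrist");crop(w["img"],(220,130,420,280),4,"w14")
s=read_camera("side");crop(s["img"],(300,100,420,220),5,"s14")
print(read_state()["tool_pos"],read_state()["force"],read_state()["wrist_torque"])
E
```

```text
t: 9.5
tool_pos: [0.4399, -0.1638, 0.2295]
orientation: [1.217, 2.895, -0.0]
force: [0.2, 0.2, -0.3]
opening: 0.0558
t: 10.17
tool_pos: [0.4395, -0.1636, 0.2287]
orientation: [-1.217, -2.896, -0.0]
force: [-0.2, 0.7, -0.8]
opening: 0.0211
t: 10.5
tool_pos: [0.4406, -0.1642, 0.2568]
orientation: [1.216, 2.892, -0.0]
force: [0.9, -0.4, -0.7]
opening: 0.0211
[ 0.44003109 -0.16389211  0.25494531] [ 0.40730105 -0.21433867 -1.15173478] [-0.00902604 -0.02245756 -0.05243901]
```

View pics/w14.png

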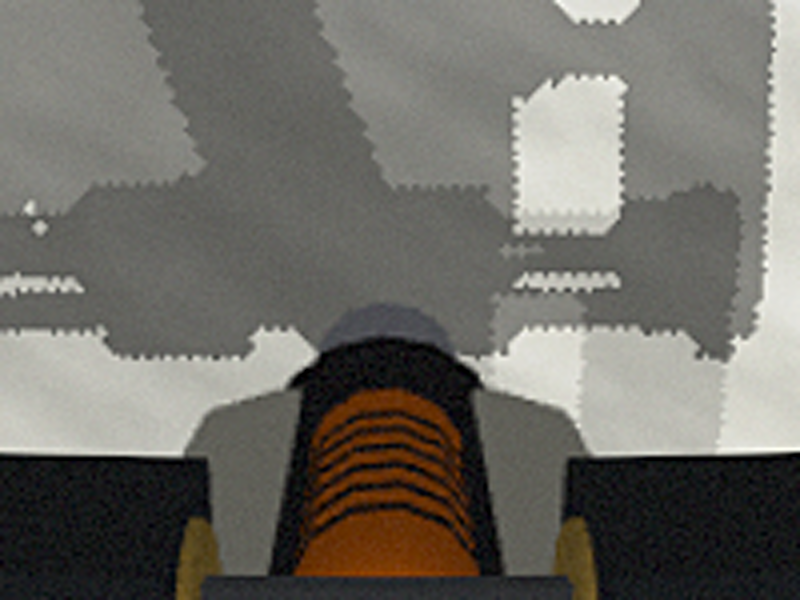

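View pics/s14.png

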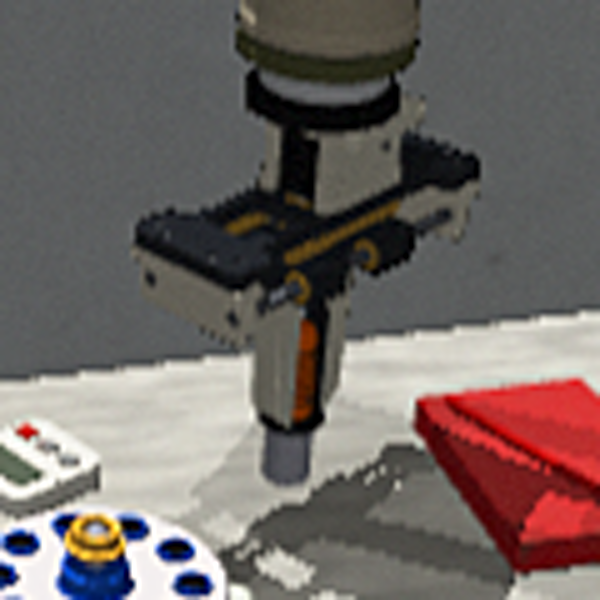

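```bash
python3 - <<'E'
from h import *
w=read_camera("wrist");st=read_state();M=R.from_rotvec(st["orientation"]).as_matrix()
for v,d,r in [(205.5,.229,.013),(214.8,.187,.018),(214.8,.193,.018)]:
    o,q=ray(w,317,v,True);k=(d-M[:,2]@(o-st["tool_pos"]))/(M[:,2]@q);p=M.T@(o+k*q-st["tool_pos"]);print(d,(p*1000).round(1),p[0]-r)
print(delta([.5465,.0202,.40],st=st), st["tool_pos"])
E
```

```text
0.229 [8.50e+00 2.00e-01 2.29e+02] -0.004500128892156601
0.187 [ 14.7   0.  187. ] -0.003307943755451865
0.193 [1.28e+01 1.00e-01 1.93e+02] -0.005169054194628901
(array([  5.65,  20.51, -14.57]), array([0.02, 0.06, 0.  ]), np.float64(134.41)) [ 0.4397026  -0.16373679  0.25424152]
```

```bash
python3 - <<'E'
from h import *
w=read_camera("wrist");st=read_state();M=R.from_rotvec(st["orientation"]).as_matrix()
def X(v,d,r=0,u=317):
    o,q=ray(w,u,v,True);k=(d-M[:,2]@(o-st["tool_pos"]))/(M[:,2]@q);p=M.T@(o+k*q-st["tool_pos"]);return round((p[0]-r)*1000,2)
# w12: TCP .3006 ; crop y/4+130-.4
f=lambda y,o=130:o+y/4-.4
T=.3006
print("w12 guard",X(f(233),T-.036,.018),"barrel",X(f(223),T,.013),"top front?",X(f(331),T-.092,.0113),"top back",X(f(456),T-.092,-.0113))
T=.2327
print("w13 guard",X(f(325),T-.036,.018),"barrel",X(f(293),T,.013))
T=.229
print("w14 guard",X(f(338),T-.036,.018),"barrel",X(f(303),T,.013))
print("w9 nut flange front",X(f(270,150),.1905,.014),"rear collar top",X(f(448,150),.1805,-.011),"tip .121", X(f(362,150),.3048-.121))
print("w4 nut", X(150+203/3,.1905,.014),X(150+338/3,.1805,-.011))
E
```

```text
w12 guard -4.35 barrel -4.79 top front? -1.47 top back -0.39
w13 guard -3.65 barrel -3.36
w14 guard -4.54 barrel -4.18
w9 nut flange front -1.58 rear collar top -0.27 tip .121 0.77
w4 nut -1.93 -0.95
```

```bash
python3 - <<'E'
from h import *
s=read_camera("side");st=read_state()
x=s["img"][180:202,340:380,::-1]
cv2.imwrite("pics/s15.png",cv2.resize(x,None,fx=16,fy=16,interpolation=cv2.INTER_NEAREST))
p=st["tool_pos"];print(p)
for z in (.026,.04,.055): print(z,np.round(proj(s,[p[0],p[1],z]),2),np.round(proj(s,[p[0]+.003,p[1],z]),2))
w=read_camera("wrist");M=R.from_rotvec(st["orientation"]).as_matrix()
def X(v,d,r=0,u=317):
    o,q=ray(w,u,v,True);k=(d-M[:,2]@(o-st["tool_pos"]))/(M[:,2]@q);q=M.T@(o+k*q-st["tool_pos"]);return round((q[0]-r)*1000,2)
f=lambda y,o=130:o+y/4-.4
print(X(f(430),.2327-.039),X(f(310),.3006-.039))
E
```

```text
[ 0.43937468 -0.16358401  0.25346293]
0.026 [358.23 194.84] [357.12 194.83]
0.04 [358.61 190.49] [357.49 190.47]
0.055 [359.02 185.76] [357.89 185.74]
-0.66 -1.07
```

View pics/s15.png

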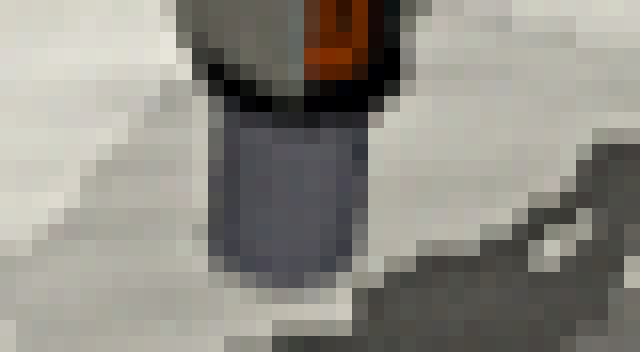

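```bash
python3 -m creep '[[[0,0,-2],[0,0,0]],[[0,0,-3.4],[0,0,0]],[[0,0,-3.4],[0,0,0]],[[0.2,1,-2.6],[0,0,0]],[[0.7,2.5,-1.2],[0,0,0]],[[0.9,3.2,0],[0,0,0]],[[0.9,3.3,0],[0,0,0]],[[0.9,3.3,0],[0,0,0]],[[0.9,3.2,0],[0,0,0]],[[0.8,2.6,0],[0,0,0]],[[0.5,1.4,0],[0,0,0]],[[0,0,0],[0,0,0]]]'
python3 -m creep '[[[0,0,0],[0,0,0]],[[0,0,0],[0,0,0]],[[0,0,0],[0,0,0]]]'
python3 - <<'E'
from h import *
st=read_state();print(st["tool_pos"],st["force"],delta([.5465,.0202,.36]))
s=read_camera("side");crop(s["img"],(270,130,370,230),6,"s16")
E
```

```text
t: 11.8
tool_pos: [0.5461, 0.024, 0.3789]
orientation: [-1.212, -2.897, -0.001]
force: [-0.2, 0.5, -1.0]
opening: 0.0215
t: 12.05
tool_pos: [0.5451, 0.0203, 0.3795]
orientation: [-1.219, -2.895, 0.001]
force: [-0.1, -0.1, -2.1]
opening: 0.0216
[0.54506843 0.02031493 0.3794647 ] [-0.14939558 -0.05283387 -2.05155544] (array([-0.11,  0.1 ,  1.95]), array([-0.04, -0.01,  0.  ]), np.float64(134.34))
```

View pics/s16.png

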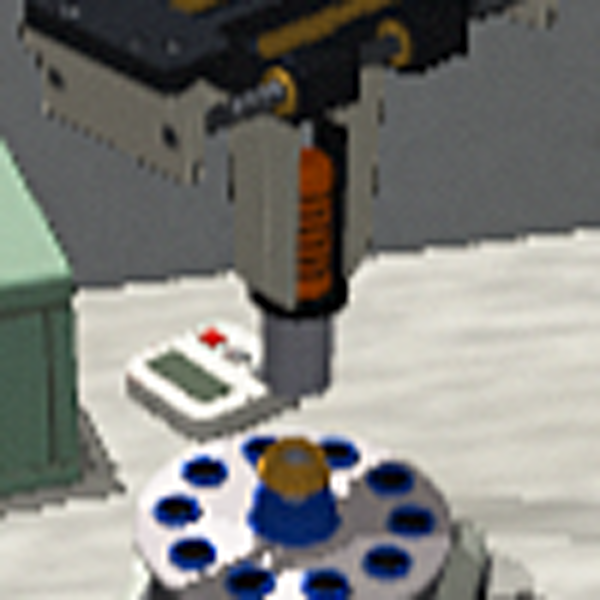

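```bash
python3 -m creep '[[[0,0.1,1],[0,0,0]],[[0,0,0.9],[0,0,0]],[[0,0,0],[0,0,0]],[[0,0,0],[0,0,0]]]'
python3 - <<'E'
from h import *
s=read_camera("side");st=read_state();print(st["tool_pos"],st["force"],delta([.5465,.0202,.352]))
x=s["img"][178:226,295:345,::-1]
cv2.imwrite("pics/s17.png",cv2.resize(x,None,fx=12,fy=12,interpolation=cv2.INTER_NEAREST))
w=read_camera("wrist");crop(w["img"],(220,130,420,280),4,"w17")
E
```

```text
t: 12.43
tool_pos: [0.5456, 0.0217, 0.3592]
orientation: [-1.217, -2.894, 0.001]
force: [-0.5, 0.4, -2.5]
opening: 0.0214
[0.54584897 0.02173886 0.3599695 ] [ 0.38716572 -0.13812746 -0.97186846] (array([-0.16, -0.06,  0.8 ]), array([-0.06, -0.06,  0.  ]), np.float64(134.39))
```

View pics/s17.png

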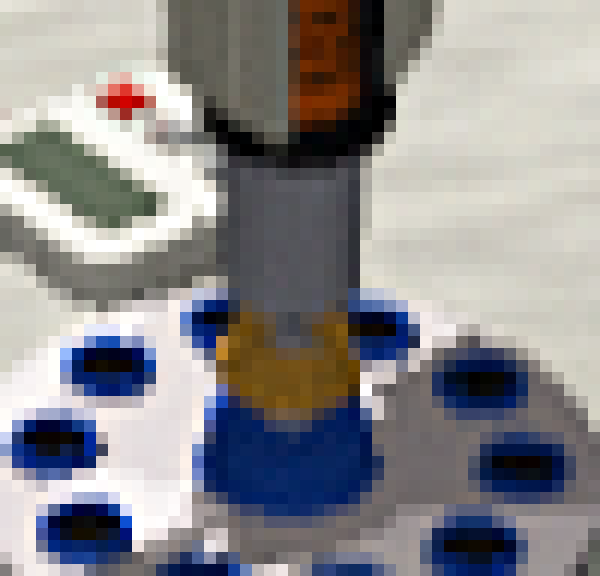

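View pics/w17.png

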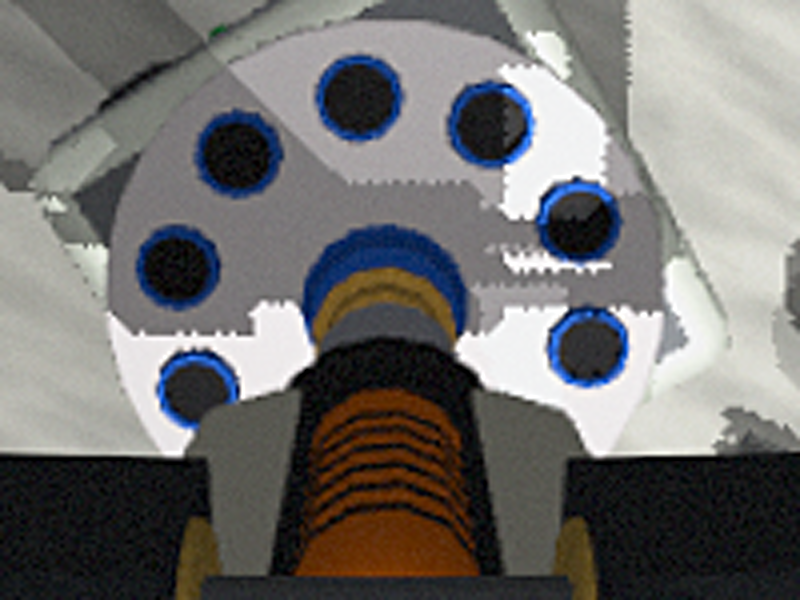

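```bash
python3 - <<'E'
from h import *
w=read_camera("wrist");st=read_state();M=R.from_rotvec(st["orientation"]).as_matrix();T=st["tool_pos"][2];print(T)
def X(v,d,r=0,u=317):
    o,q=ray(w,u,v,True);k=(d-M[:,2]@(o-st["tool_pos"]))/(M[:,2]@q);q=M.T@(o+k*q-st["tool_pos"]);return ((q[0]-r)*1000).round(2),(q[1]*1000).round(2)
f=lambda y,o=130:o+y/4-.4
print("flange",X(f(267),T-.112,.014),"collar top front",X(f(290),T-.122,.011),"hub98",X(f(224),T-.098,.0155),X(f(224),T-.092,.0155),"barrel",X(f(303),.229,.013))
print([X(200,T-.112,0,220+c/4-.4)[1] for c in(313,459)],[X(205,.229,0,220+c/4-.4)[1] for c in(317,457)])
x=w["img"][180:225,290:345,::-1]
cv2.imwrite("pics/w18.png",cv2.resize(x,None,fx=12,fy=12,interpolation=cv2.INTER_NEAREST))
E
```

```text
0.3609015821686739
flange (np.float64(-2.73), np.float64(-0.17)) collar top front (np.float64(-1.6), np.float64(-0.2)) hub98 (np.float64(1.2), np.float64(-0.12)) (np.float64(-0.05), np.float64(-0.11)) barrel (np.float64(-3.34), np.float64(-0.23))
[np.float64(-14.78), np.float64(13.06)] [np.float64(-12.92), np.float64(11.55)]
```

View pics/w18.png

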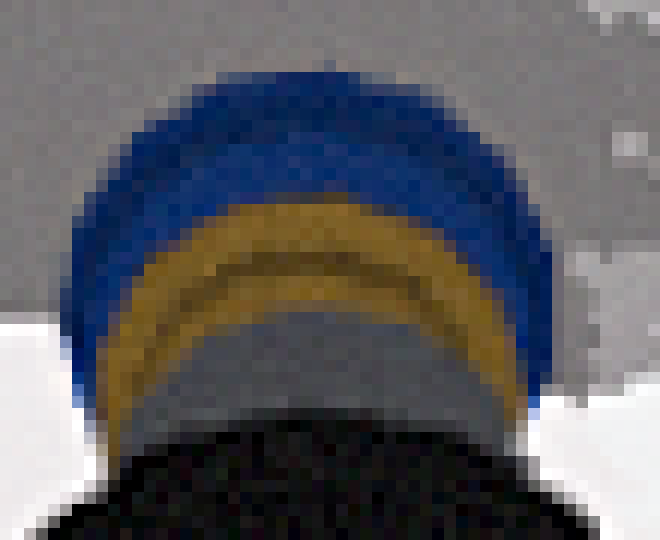

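```bash
python3 -m creep '[[[-0.05,0,0.3],[0,0,0]],[[0,0,0.3],[0,0,0]],[[0,0,0],[0,0,0]],[[0,0,0],[0,0,0]]]'
python3 -m creep '[[[0,0,0.1],[0,0,0]],[[0,0,0.1],[0,0,0]],[[0,0,0],[0,0,0]]]'
python3 -m creep '[[[0,0,0.1],[0,0,0]],[[0,0,0.1],[0,0,0]],[[0,0,0],[0,0,0]]]'
python3 -m creep '[[[0,0,0.1],[0,0,0]],[[0,0,0.1],[0,0,0]],[[0,0,0],[0,0,0]]]'
```

```text
t: 12.92
tool_pos: [0.5464, 0.0216, 0.3544]
orientation: [-1.217, -2.896, 0.0]
force: [0.4, 0.3, -1.7]
opening: 0.0214
t: 13.17
tool_pos: [0.5464, 0.0216, 0.3525]
orientation: [-1.217, -2.896, 0.0]
force: [-0.5, 0.6, -2.0]
opening: 0.0211
t: 13.42
tool_pos: [0.5464, 0.0216, 0.3505]
orientation: [-1.217, -2.896, 0.0]
force: [0.7, -0.5, -1.4]
opening: 0.0213
t: 13.67
tool_pos: [0.5465, 0.0216, 0.3487]
orientation: [1.217, 2.896, 0.0]
force: [0.6, -0.4, -1.2]
opening: 0.0216
```

```bash
python3 - <<'E'
from h import *
s=read_camera("side")
x=s["img"][178:226,295:345,::-1]
cv2.imwrite("pics/s19.png",cv2.resize(x,None,fx=12,fy=12,interpolation=cv2.INTER_NEAREST))
w=read_camera("wrist");x=w["img"][180:225,290:345,::-1]
cv2.imwrite("pics/w19.png",cv2.resize(x,None,fx=12,fy=12,interpolation=cv2.INTER_NEAREST))
E
```

```text
(no output)
```

View pics/s19.png

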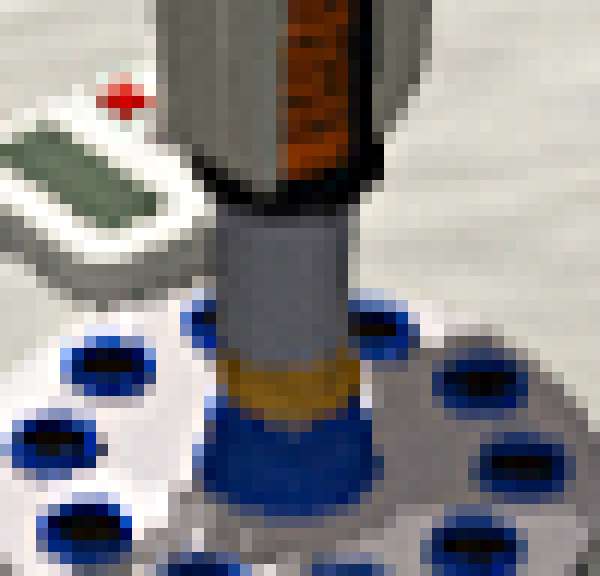

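View pics/w19.png

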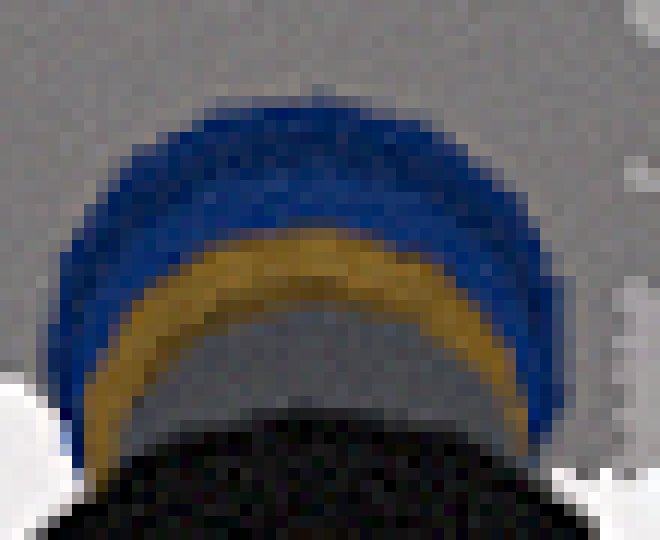

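```bash
python3 -m creep '[[[0,0,0.1],[0,0,0]],[[0,0,0.1],[0,0,0]],[[0,0,0],[0,0,0]]]'
python3 -m creep '[[[0,0,0.1],[0,0,0]],[[0,0,0.1],[0,0,0]],[[0,0,0],[0,0,0]]]'
python3 -m creep '[[[0,0,0.1],[0,0,0]],[[0,0,0.1],[0,0,0]],[[0,0,0],[0,0,0]]]'
```

```text
t: 14.02
tool_pos: [0.5465, 0.0216, 0.3466]
orientation: [-1.217, -2.896, 0.0]
force: [0.1, -0.7, -1.3]
opening: 0.0215
t: 14.27
tool_pos: [0.5464, 0.0216, 0.3445]
orientation: [-1.217, -2.896, 0.0]
force: [0.6, -0.2, -1.1]
opening: 0.0212
t: 14.52
tool_pos: [0.5464, 0.0216, 0.3423]
orientation: [-1.217, -2.896, 0.0]
force: [-0.6, 0.1, -2.0]
opening: 0.0214
```

```bash
python3 - <<'E'
from h import *
s=read_camera("side")
x=s["img"][178:226,295:345,::-1]
cv2.imwrite("pics/s20.png",cv2.resize(x,None,fx=12,fy=12,interpolation=cv2.INTER_NEAREST))
w=read_camera("wrist");crop(w["img"],(220,130,420,280),4,"w20")
st=read_state();print(st["tool_pos"],st["force"],st["wrist_torque"])
E
```

```text
[0.54639885 0.02155891 0.34250369] [-0.44090001  0.40494037 -0.85036284] [-0.00277814  0.02023575  0.00252262]
```

View pics/s20.png

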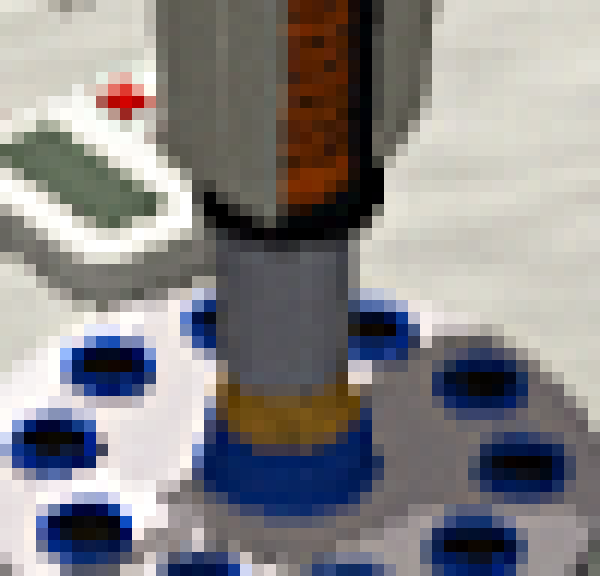

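View pics/w20.png

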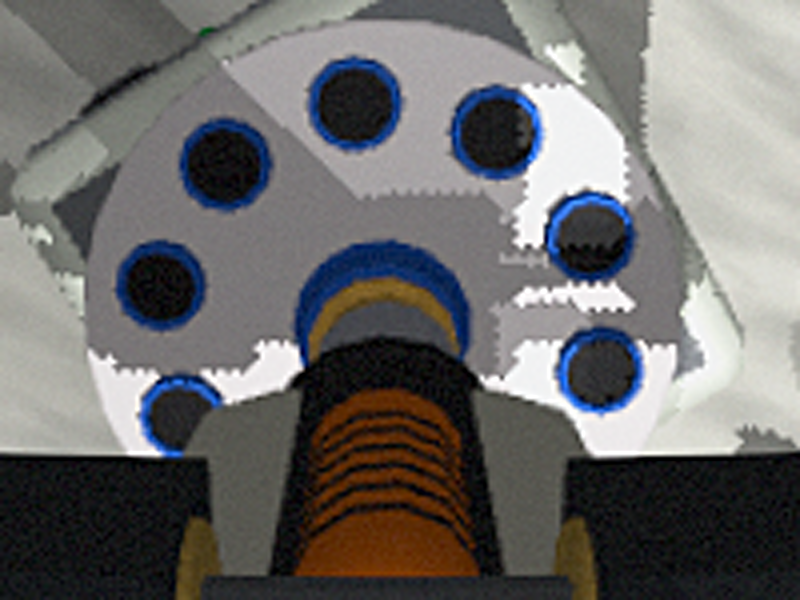

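```bash
python3 -m creep '[[[0,0,0.1],[0,0,0]],[[0,0,0.1],[0,0,0]],[[0,0,0],[0,0,0]]]'
python3 -m creep '[[[0,0,0.1],[0,0,0]],[[0,0,0],[0,0,0]],[[0,0,0],[0,0,0]]]'
python3 -c "
from plant import *
s=read_state();print(s['joint_torque'].round(2),s['wrist_torque'].round(3),s['force'].round(2))"
```

```text
t: 14.87
tool_pos: [0.5466, 0.0215, 0.3418]
orientation: [1.217, 2.895, 0.0]
force: [-2.4, -0.0, 6.2]
opening: 0.0218
t: 15.12
tool_pos: [0.5466, 0.0215, 0.3412]
orientation: [1.217, 2.895, 0.0]
force: [-3.7, -0.3, 8.1]
opening: 0.0211
[-9.000e-02 -4.546e+01 -4.565e+01  1.300e-01 -1.610e+00 -1.000e-02] [ 0.012  0.919 -0.004] [-3.74 -0.34  8.14]
```

```bash
python3 -m creep '[[[0.05,-0.05,0],[0,0,0]],[[0,0,0],[0,0,0]],[[0,0,0],[0,0,0]]]'
python3 - <<'E'
from h import *
s=read_camera("side")
x=s["img"][178:226,295:345,::-1]
cv2.imwrite("pics/s21.png",cv2.resize(x,None,fx=12,fy=12,interpolation=cv2.INTER_NEAREST))
E
```

```text
t: 15.37
tool_pos: [0.5462, 0.0216, 0.3413]
orientation: [1.216, 2.894, 0.001]
force: [-2.1, 0.3, 6.7]
opening: 0.0213
```

View pics/s21.png

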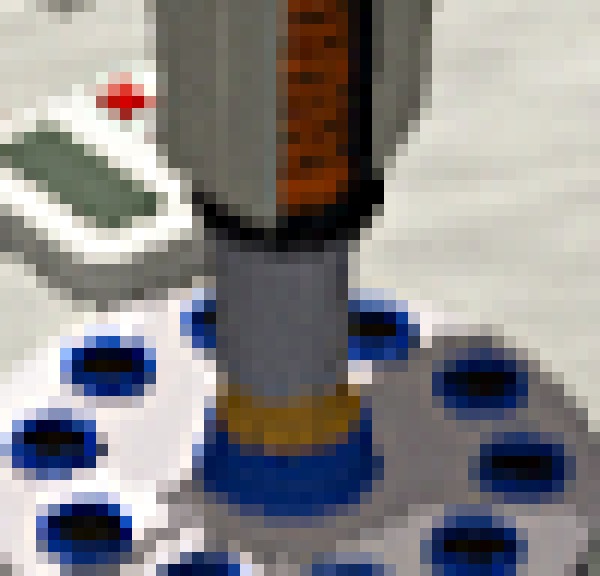

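```bash
python3 -m creep '[[[0.05,-0.05,0],[0,0,0]],[[0,0,0],[0,0,0]],[[0,0,0],[0,0,0]]]'
python3 -m creep '[[[0,0,0.1],[0,0,0]],[[0,0,0],[0,0,0]],[[0,0,0],[0,0,0]]]'
```

```text
t: 15.67
tool_pos: [0.5457, 0.0215, 0.3413]
orientation: [1.216, 2.893, 0.002]
force: [0.9, 0.0, 5.8]
opening: 0.0212
t: 15.92
tool_pos: [0.5458, 0.0216, 0.3408]
orientation: [1.216, 2.893, 0.002]
force: [0.1, 0.5, 8.6]
opening: 0.0216
```

```bash
python3 -m creep '[[[0,0,0.1],[0,0,0]],[[0,0,0],[0,0,0]],[[0,0,0],[0,0,0]]]'
python3 -m creep '[[[0,0,0.1],[0,0,0]],[[0,0,0],[0,0,0]],[[0,0,0],[0,0,0]]]'
```

```text
t: 16.17
tool_pos: [0.5458, 0.0216, 0.3399]
orientation: [1.216, 2.893, 0.002]
force: [-1.7, -0.3, 9.7]
opening: 0.0211
t: 16.42
tool_pos: [0.5458, 0.0216, 0.3393]
orientation: [1.216, 2.893, 0.002]
force: [-1.9, 0.8, 13.2]
opening: 0.0217
```

```bash
python3 -m creep '[[[0,0,0.05],[0,0,0]],[[0,0,0],[0,0,0]],[[0,0,0],[0,0,0]]]'
python3 - <<'E'
from h import *
s=read_camera("side")
x=s["img"][178:226,295:345,::-1]
cv2.imwrite("pics/s22.png",cv2.resize(x,None,fx=12,fy=12,interpolation=cv2.INTER_NEAREST))
w=read_camera("wrist");crop(w["img"],(220,130,420,280),4,"w22")
E
```

```text
t: 16.67
tool_pos: [0.5458, 0.0216, 0.339]
orientation: [1.216, 2.893, 0.002]
force: [-3.0, -0.3, 13.1]
opening: 0.0216
```

View pics/s22.png

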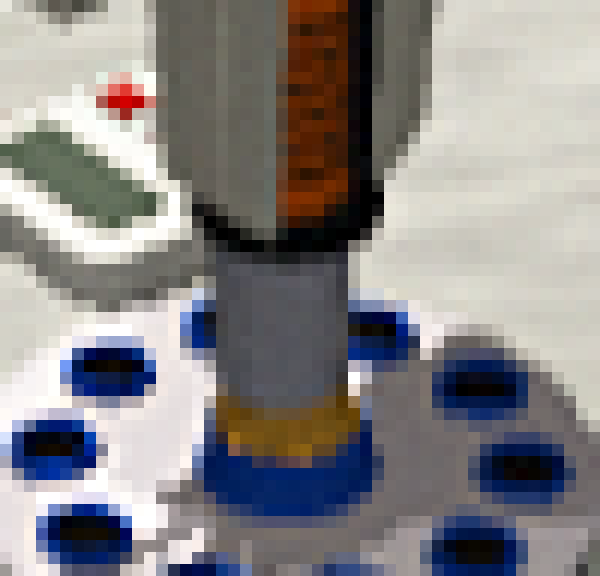

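View pics/w22.png

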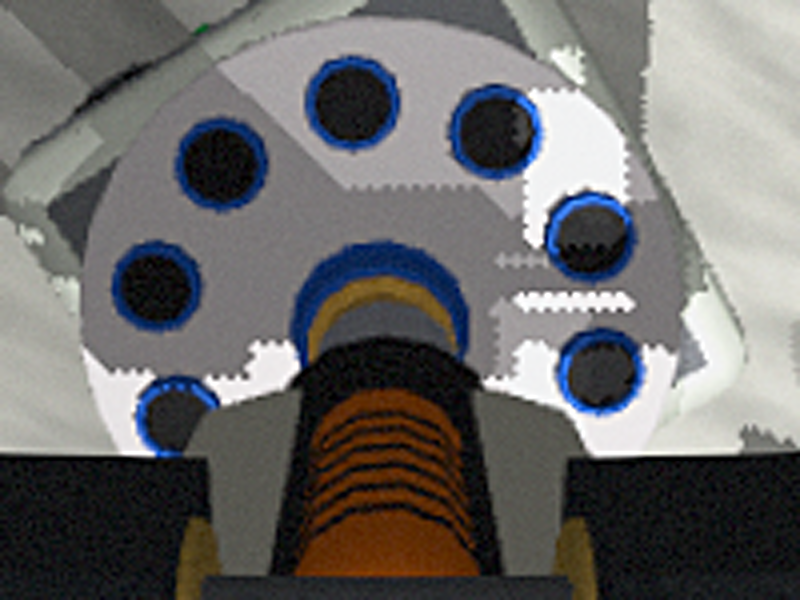

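```bash
python3 -m creep '[[[0.02,-0.02,0.1],[0,0,0]],[[0,0,0],[0,0,0]],[[0,0,0],[0,0,0]]]'
python3 -m creep '[[[0.02,-0.02,0.08],[0,0,0]],[[0,0,0],[0,0,0]],[[0,0,0],[0,0,0]]]'
```

```text
t: 17.02
tool_pos: [0.5457, 0.0215, 0.3382]
orientation: [1.216, 2.892, 0.002]
force: [-2.8, 0.1, 13.1]
opening: 0.0214
t: 17.27
tool_pos: [0.5455, 0.0216, 0.3377]
orientation: [1.215, 2.892, 0.003]
force: [-2.9, 0.7, 14.3]
opening: 0.0211
```

```bash
python3 -m creep '[[[0.02,-0.02,0.06],[0,0,0]],[[0,0,0],[0,0,0]],[[0,0,0],[0,0,0]]]'
python3 -m creep '[[[0,0,0.06],[0,0,0]],[[0,0,0],[0,0,0]],[[0,0,0],[0,0,0]]]'
```

```text
t: 17.52
tool_pos: [0.5454, 0.0216, 0.3373]
orientation: [1.215, 2.891, 0.003]
force: [-2.5, -0.3, 15.2]
opening: 0.0211
t: 17.77
tool_pos: [0.5454, 0.0216, 0.3368]
orientation: [1.215, 2.891, 0.003]
force: [-2.3, 0.1, 14.9]
opening: 0.022
```

```bash
python3 -m creep '[[[0,0,0.06],[0,0,0]],[[0,0,0],[0,0,0]],[[0,0,0],[0,0,0]]]'
python3 -m creep '[[[0,0,0.05],[0,0,0]],[[0,0,0],[0,0,0]],[[0,0,0],[0,0,0]]]'
```

```text
t: 18.02
tool_pos: [0.5454, 0.0216, 0.3363]
orientation: [1.215, 2.891, 0.003]
force: [-2.8, 0.6, 16.1]
opening: 0.0209
t: 18.27
tool_pos: [0.5454, 0.0216, 0.3359]
orientation: [1.215, 2.891, 0.003]
force: [-2.2, -0.5, 16.7]
opening: 0.0215
```

```bash
python3 -m creep '[[[0,0,0.05],[0,0,0]],[[0,0,0],[0,0,0]],[[0,0,0],[0,0,0]]]'
python3 -m creep '[[[0,0,0.05],[0,0,0]],[[0,0,0],[0,0,0]],[[0,0,0],[0,0,0]]]'
python3 - <<'E'
from h import *
s=read_camera("side")
x=s["img"][178:226,295:345,::-1]
cv2.imwrite("pics/s23.png",cv2.resize(x,None,fx=12,fy=12,interpolation=cv2.INTER_NEAREST))
print(read_state()["force"],read_state()["tool_pos"])
E
```

```text
t: 18.52
tool_pos: [0.5454, 0.0215, 0.3358]
orientation: [1.215, 2.891, 0.003]
force: [-4.1, 0.2, 19.7]
opening: 0.0213
t: 18.77
tool_pos: [0.5454, 0.0215, 0.3358]
orientation: [1.215, 2.891, 0.003]
force: [-5.6, -0.3, 22.4]
opening: 0.0214
[-5.06882834 -0.06959317 22.70041171] [0.54543668 0.0215567  0.33573902]
```

View pics/s23.png

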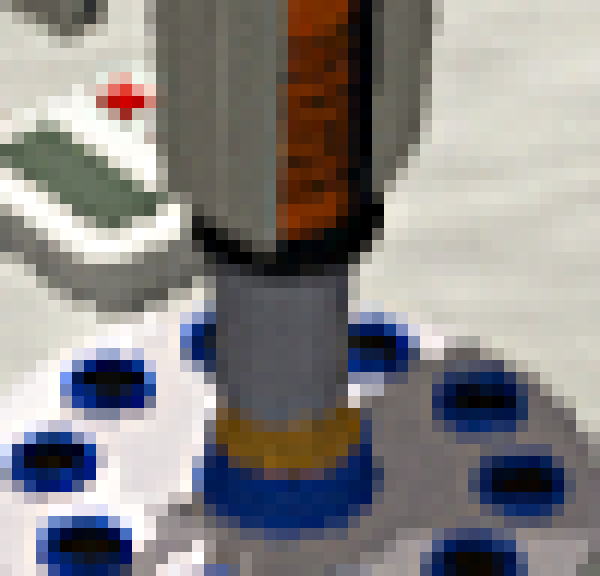

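The force rises sharply with no further motion and the rotor looks about 4 mm lower, so it is on its stop. Now retract.

```bash
python3 -m creep '[[[0,0,-0.3],[0,0,0]],[[0,0,-0.3],[0,0,0]],[[0,0,-0.6],[0,0,0]],[[0,0,-1],[0,0,0]],[[0,0,-1.5],[0,0,0]],[[0,0,-1.5],[0,0,0]],[[0,0,-1],[0,0,0]],[[0,0,0],[0,0,0]],[[0,0,0],[0,0,0]]]'
python3 - <<'E'
from h import *
s=read_camera("side");crop(s["img"],(270,130,370,230),6,"s24")
w=read_camera("wrist");crop(w["img"],(220,130,420,280),4,"w24")
st=read_state();print(st["tool_pos"],st["force"],delta([.440,-.1637,.39],yaw=np.radians(134.45)))
E
```

```text
t: 19.57
tool_pos: [0.5444, 0.0216, 0.3936]
orientation: [1.217, 2.895, 0.001]
force: [-0.7, 1.3, -2.5]
opening: 0.0212
[0.54396874 0.02160276 0.39209283] [-0.91892009 -0.62149246 -2.66501162] (array([ -5.96, -20.39,   0.22]), array([-0.06, -0.06, -0.04]), np.float64(134.41))
```

View pics/s24.png

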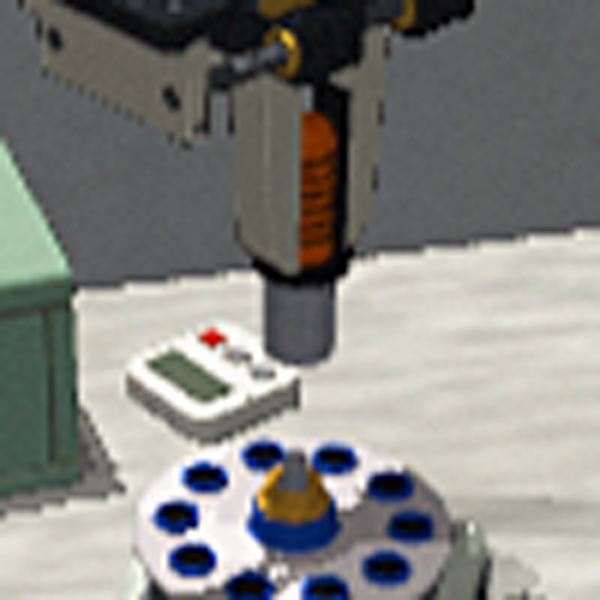

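View pics/w24.png

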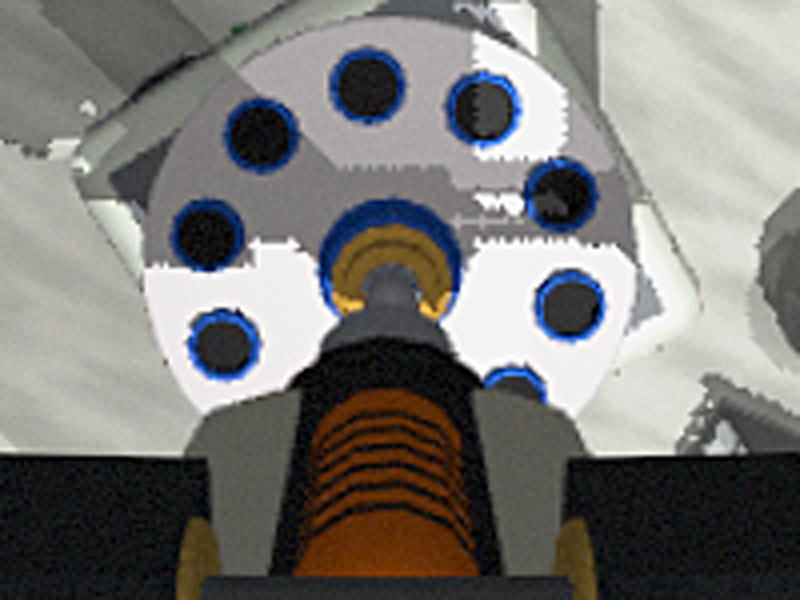

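```bash
python3 - <<'E'
from h import *
s=read_camera("side");now=cv2.cvtColor(s["img"][178:226,295:345],cv2.COLOR_RGB2GRAY).astype(np.float32)
L=lambda n:cv2.cvtColor(cv2.imread(f"pics/{n}.png")[6::12,6::12],cv2.COLOR_BGR2GRAY).astype(np.float32)
a,b,c=L("s19"),L("s23"),now
for nm,(x0,x1,y0,y1) in {"right":(34,50,26,48),"left":(0,16,26,48)}.items():
    f=lambda i:np.ascontiguousarray(cv2.resize(i[y0:y1,x0:x1],None,fx=4,fy=4,interpolation=cv2.INTER_CUBIC))
    h=cv2.createHanningWindow(f(a).shape[::-1],cv2.CV_32F)
    print(nm,[np.round(np.array(cv2.phaseCorrelate(f(p),f(q),h)[0])/4,2) for p,q in((a,b),(a,c),(b,c))])
E
```

```text
right [array([-0.24,  0.72]), array([-0.04,  1.01]), array([-0.13, -0.02])]
left [array([-0.02,  0.99]), array([0.01, 0.98]), array([0.02, 0.01])]
```

The rotor stays where it was pressed (0.01 px shift since). Now I'll carry the pusher back to its spot.

```bash
python3 -m creep '[[[-0.5,-1.6,0],[0,0,0]],[[-0.8,-2.9,0],[0,0,0]],[[-0.9,-3.3,0],[0,0,0]],[[-1,-3.3,0],[0,0,0]],[[-1,-3.3,0],[0,0,0]],[[-0.9,-3.2,0],[0,0,0]],[[-0.6,-2,0],[0,0,0]],[[-0.3,-0.8,1],[0,0,0]],[[0,0,3],[0,0,0]],[[0,0,3.5],[0,0,0]],[[0,0,3],[0,0,0]],[[0,0,0],[0,0,0]]]'
python3 -m creep '[[[0,0,2],[0,0,0]],[[0,0,1.5],[0,0,0]],[[0,0,0.8],[0,0,0]],[[0,0,0],[0,0,0]],[[0,0,0],[0,0,0]]]'
python3 - <<'E'
from h import *
s=read_camera("side");crop(s["img"],(300,100,420,220),5,"s25")
st=read_state();print(st["tool_pos"],st["force"],delta([.440,-.1637,.229],yaw=np.radians(134.45)))
E
```

```text
t: 20.72
tool_pos: [0.4376, -0.1622, 0.2803]
orientation: [-1.213, -2.885, -0.002]
force: [-1.1, 0.8, -3.5]
opening: 0.0213
t: 21.13
tool_pos: [0.4407, -0.1639, 0.2457]
orientation: [-1.217, -2.896, -0.0]
force: [0.2, 0.5, -2.1]
opening: 0.0218
[ 0.44102899 -0.164067    0.24631875] [ 0.92920094 -0.72190549 -1.00965055] (array([ 0.1 , -0.05,  1.73]), array([ 0.03,  0.06, -0.03]), np.float64(134.42))
```

View pics/s25.png

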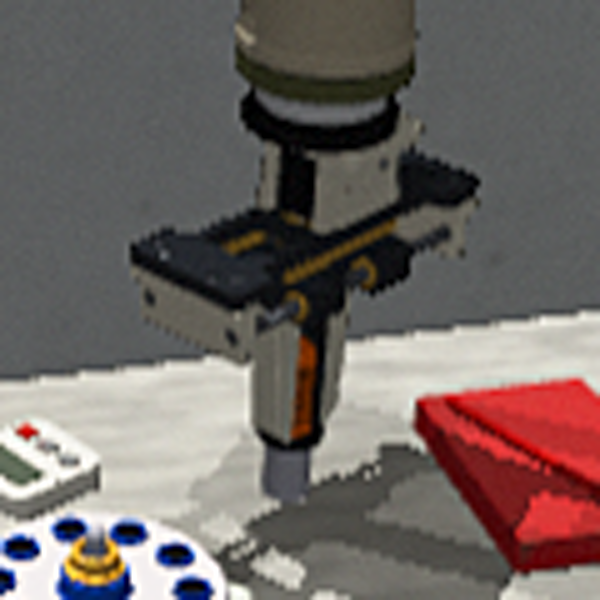

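Pusher upright, about 17 mm above the worktop at crop (288,495). I'll lower it gently to contact.

```bash
python3 -m creep '[[[0,0,0.5],[0,0,0]],[[0,0,0.5],[0,0,0]],[[0,0,0.3],[0,0,0]],[[0,0,0],[0,0,0]],[[0,0,0],[0,0,0]]]'
python3 -m creep '[[[0,0,0.1],[0,0,0]],[[0,0,0.1],[0,0,0]],[[0,0,0],[0,0,0]]]'
python3 -m creep '[[[0,0,0.1],[0,0,0]],[[0,0,0],[0,0,0]],[[0,0,0],[0,0,0]]]'
```

```text
t: 21.6
tool_pos: [0.4403, -0.164, 0.2319]
orientation: [-1.217, -2.896, -0.0]
force: [-0.4, 0.2, -1.8]
opening: 0.0213
t: 21.85
tool_pos: [0.4404, -0.164, 0.23]
orientation: [-1.217, -2.896, 0.0]
force: [0.3, 0.2, -1.5]
opening: 0.0215
t: 22.1
tool_pos: [0.4405, -0.164, 0.2291]
orientation: [-1.217, -2.896, -0.0]
force: [-0.4, 0.5, -0.5]
opening: 0.0213
```

```bash
python3 -m creep '[[[0,0,0.05],[0,0,0]],[[0,0,0],[0,0,0]],[[0,0,0],[0,0,0]]]'
python3 -m creep '[[[0,0,0.05],[0,0,0]],[[0,0,0],[0,0,0]],[[0,0,0],[0,0,0]]]'
```

```text
t: 22.35
tool_pos: [0.4405, -0.1641, 0.2287]
orientation: [1.217, 2.896, -0.0]
force: [0.0, 0.7, -1.3]
opening: 0.0212
t: 22.6
tool_pos: [0.4406, -0.1641, 0.2287]
orientation: [1.217, 2.896, -0.0]
force: [-2.3, 1.5, 5.9]
opening: 0.0217
```

Contact: it no longer sinks and the force is up. I'll back off slightly and open.

```bash
python3 -m creep '[[[0,0,-0.05],[0,0,0]],[[0,0,0],[0,0,0]],[[0,0,0],[0,0,0]]]'
python3 -m creep '[[[0,0,0],[0,0,0]],[[0,0,0],[0,0,0]],[[0,0,0],[0,0,0]],[[0,0,0],[0,0,0]],[[0,0,0],[0,0,0]],[[0,0,0],[0,0,0]]]' 60
python3 - <<'E'
from h import *
s=read_camera("side");crop(s["img"],(300,100,420,220),5,"s26")
w=read_camera("wrist");crop(w["img"],(220,130,420,280),4,"w26")
E
```

```text
t: 22.85
tool_pos: [0.4405, -0.164, 0.2287]
orientation: [1.217, 2.896, -0.0]
force: [-0.4, 0.1, 1.9]
opening: 0.0212
t: 23.35
tool_pos: [0.4405, -0.164, 0.2286]
orientation: [-1.217, -2.896, -0.0]
force: [0.5, -0.6, 0.6]
opening: 0.0543
```

View pics/s26.png

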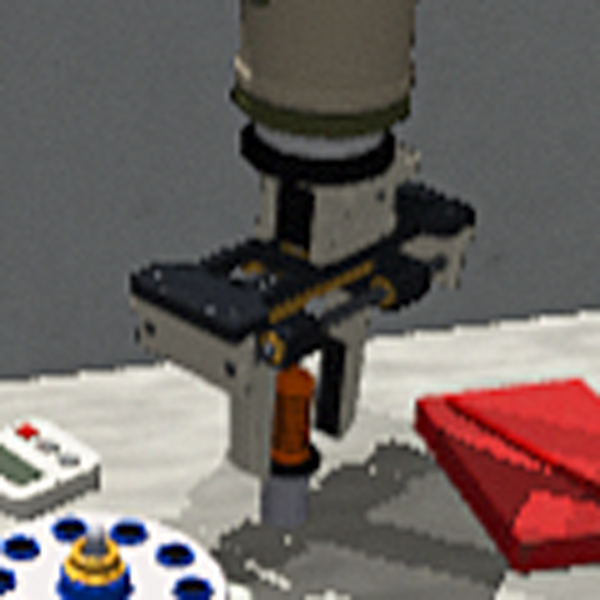

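View pics/w26.png

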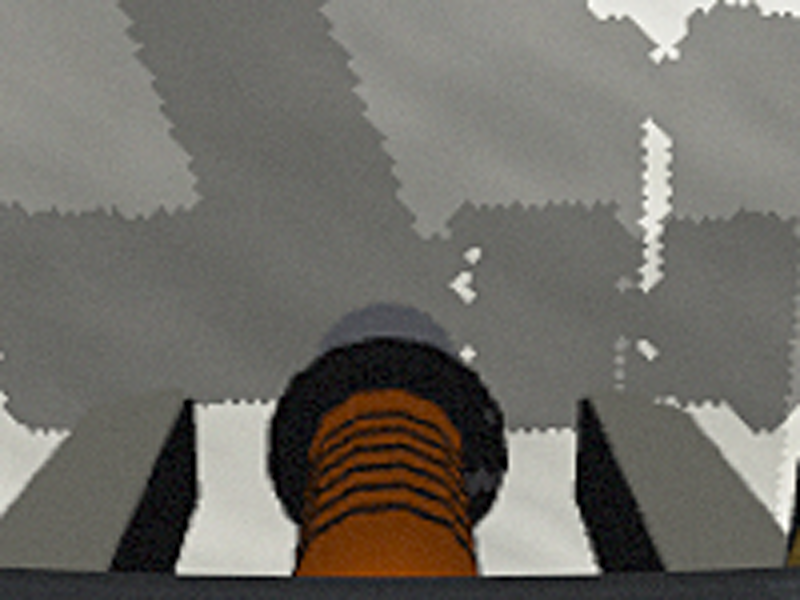

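The pusher stands upright and free between the open fingers (grip at crop 388,480). Raise straight up.

```bash
python3 -m creep '[[[0,0,-1],[0,0,0]],[[0,0,-2.5],[0,0,0]],[[0,0,-3],[0,0,0]],[[0,0,-3],[0,0,0]],[[0,0,-3],[0,0,0]],[[0,0,-2],[0,0,0]],[[0,0,0],[0,0,0]],[[0,0,0],[0,0,0]],[[0,0,0],[0,0,0]]]'
python3 - <<'E'
from h import *
s=read_camera("side");cv2.imwrite("pics/s27.png",s["img"][:,:,::-1]);crop(s["img"],(270,130,380,230),6,"s27c")
t=read_camera("top");crop(t["img"],(190,120,430,290),3,"t27")
now=cv2.cvtColor(s["img"][178:226,295:345],cv2.COLOR_RGB2GRAY).astype(np.float32)
b=cv2.cvtColor(cv2.imread("pics/s23.png")[6::12,6::12],cv2.COLOR_BGR2GRAY).astype(np.float32)
f=lambda i:np.ascontiguousarray(cv2.resize(i[26:48,0:16],None,fx=4,fy=4,interpolation=cv2.INTER_CUBIC))
h=cv2.createHanningWindow(f(b).shape[::-1],cv2.CV_32F);print(np.array(cv2.phaseCorrelate(f(b),f(now),h)[0])/4)
st=read_state();print(st["tool_pos"],st["force"],st["t"])
E
```

```text
t: 24.2
tool_pos: [0.4402, -0.1639, 0.3733]
orientation: [-1.217, -2.896, -0.0]
force: [-0.1, -0.6, -0.4]
opening: 0.056
[-0.00130482  0.00526492]
[ 0.44000854 -0.16380714  0.37221496] [0.29208738 0.42860143 0.0196785 ] 24.3
```

View pics/s27c.png

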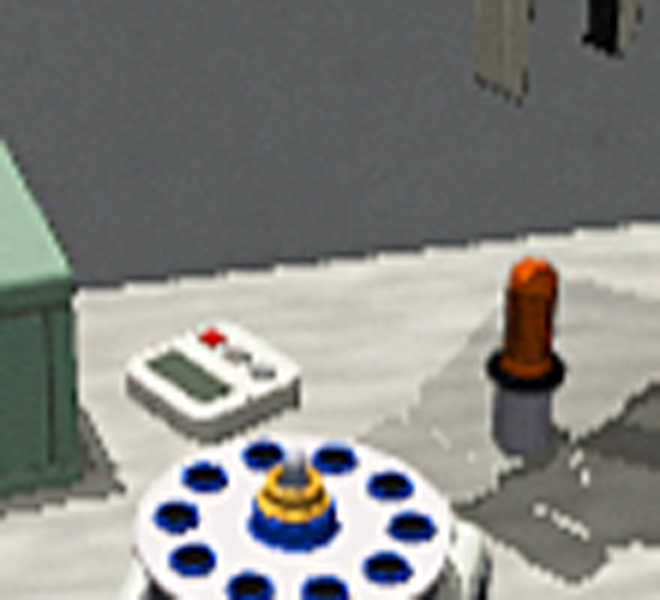

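View pics/t27.png

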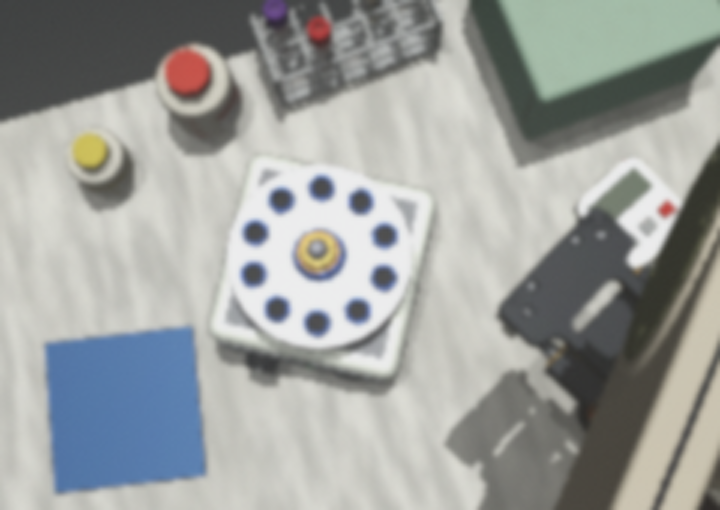

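All in place: the pusher stands upright at crop (525,360), the nut is level on the spindle at (293,490), and the bottles and timer have not moved. I'm handing the job in.

```bash
python3 -c "
from plant import *
print(close_job())"
```

```text
the job is handed in; nothing more can be done
None
```

The push nut is fully home on the spindle. The pusher stands upright and free on the worktop at its starting spot, and I handed the job in at about 24 s.

- **Hanging the nut:** I gripped the nut by its collar and let it go on the spindle's rounded end. The wrist and side views showed it centred and free of the fingers.
- **Pressing:** The force rose gently to about 17 N on the sensor, then went 19.7 and 22.7 N with no further travel, and I stopped there. Allowing for the pusher's weight, the pressing force peaked at about 24 N.
- **Last checks:** The rotor image moved by less than 0.02 px after the pusher was lifted, so the nut alone is holding it. The bottles and timer look unmoved, by eye only.

**Disagreements and limits:**
- **Pusher alignment:** The side and wrist views disagreed by about 2 mm on how far off-centre the pusher sat in the grip. As pressing began, a side force of about 4 N appeared. I shifted the tool about 2 mm in all; that cleared it at first, but it returned to 2–3 N while pressing and about 5 N at the stop.
- **Rotor travel:** From the images, the rotor moved at least 2.7 mm, probably 3–4 mm. That is too coarse to prove the full 4 mm, so the sharp force rise is the evidence that it reached the stop.

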